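# Close the incubator gas valve and tag it out

### The arm

A 7-joint arm with a two-finger parallel gripper is mounted at the origin on the work surface. World frame = base frame: x ahead of the robot, y to its left, z up, the work surface at z = 0. Lengths are in m, angles in rad, forces in N, time in s.
With the tool pointing down it reaches from about 0.425 to 0.8 m from the base axis. Payload 8.3 kg.
Tool frame: the origin (TCP) lies midway between the tips of the shut fingers; the grasp point (between the pads) lies hold_point_z behind it (hold_point_z is the distance from the TCP to the grasp point, in m); y points along the fingers, x is the direction in which the jaws open and shut, and the axes are right-handed (so a half turn about y gives the same grasp; the last joint's range is limited). The gripper opens to 85 mm and grips with 20 to 120 N. Pads are 22 mm wide; open, the fingers measure 114 mm over their backs; the gripper's body (76 mm by 85 mm) begins 54 mm behind the grasp point. The pads swing forward as they close: fully open they stand 13 mm farther back than shut.
Start: joints at [-1.29, 0.383, 0.016, 1.37, -0.006, 1.388, -0.046], TCP at [0.211, 0.588, 0.193] pointing down, gripper open.
Joint ranges: [-2.95, 2.95], [-0.25, 2.06], [-1.52, 1.56], [0.18, 2.33], [-1.44, 4.58], [0.02, 2.06], [-3.01, 3.01]. Speed limits (rad/s): [2.39, 2.39, 3.01, 3.01, 3.14, 3.14, 3.14].

### API

Orientations are given as a unit quaternion [w, x, y, z].
In Python, from bench import * gives the robot as it stands. The module is installed in compiled form; this text tells all that it offers.
- The arm moves only by the tool servo_tool, never from a script. Its argument "increments" is a list of rows, each a list of 4 numbers: the shift along the tool's x, y, z in m, then the turn about the tool's y in rad. A call has 1 to 12 rows; each row shifts and turns the commanded pose from where the row before left it, along the tool's axes as they then stand; what a row does not reach is not made up. A row lasts 1/8 s, in which the tool goes at most 62.5 mm and 10.7 degrees, less where a joint would pass 70% of its speed; a pose out of reach is approached as far as the arm can. A call is refused whole if a number of a shift passes 0.0625 or a number of a turn 0.188, either way. A call with a gripper value outside its range is refused whole. "hand" is the opening, from 0 (shut) to 1 (fully open), set as the call begins (left out, the last holds). The fingers move at their own pace and stop on an object; the grip force is fixed at half the most. Time passes only in rows, so rows that do not move let the fingers close. It gives the time, the measured TCP pose, the force and the opening at its end, in the units of the state.
- sense(): the state, without advancing time (a new reading comes with each control period).
- get_image(name): name is "scene" or "top" or "wrist"; returns (picture, depth): 400x640x3 uint8, red, green, blue; 400x640 float32, m along the optical axis (not along the pixel's ray), 0 where there is no reading.
- camera_model(name): a dict with "intrinsics" (3x3 intrinsics, pixels), "k1" (the pictures are not rectified: a ray, as slopes to the right and down, at radius r is drawn at 1 + k1 r^2 times it, then the intrinsics apply), "R" (3x3) and "t" (3): a world point X has camera coordinates R X + t. Camera axes: x right, y down, z forward; pixel columns grow to the right and rows downward; lengths in m; the calibration is good to about 2 mm. A picture is of the moment at which its call begins: read the wrist's pose just before it. camera_model takes no time and is no camera call; for the wrist camera it gives the pose at the moment of the call.
- sign_off(): hands the job in, once; it reports no verdict.
Trained networks look in the newest picture that a camera, given by its name, has taken for a name from the list of things; names that differ only in an ending like _2 or _b are one class to them, and where a whole thing is asked for, a point or a joint stands for the part that bears it (a point fixed in the world has none). Each returns a list of dicts, best first, with "p" (0 to 1); they miss things now and then, are a little off and sometimes report something else, mostly with a low value. They report only what shows in the picture. A call takes as long as a camera call. They do not tell look-alikes from the thing itself.
- masks_of(camera, name): "region" (400x640 bool, what is visible of it) and "centre" ([row, column] in pixels, amid what is visible of it).
The state is a dict: "time": time; "qpos": joint angles; "qvel": joint speeds; "joint_torque": joint torques, N m; "tcp_pos": TCP position; "tcp_rot": TCP orientation; "contact_force": force on the tool from outside, world axes, zero at the start; "wrist_torque": the same for the moment, N m; "finger_gap": finger opening in m.
Only numpy, scipy, OpenCV 4.12 (cv2) and the standard library are available. Lean on these libraries where they do the work, as an engineer would, in place of code of your own. Each camera call takes 0.05 s, during which the arm holds its last target.

### The job

Shut the incubator's gas valve by pushing the spokes of its star handle clockwise (seen from above) until it is against its stop. Then take the red snap-hook tag from its grey rack and clip it on the valve's yellow lock-out loop: press the sprung gate against the bar until the bar is inside and the gate has snapped shut, and leave the tag hanging quietly from the loop. Do not disturb the bottle, the flask or the tip box.

Things in the scene. Friction and masses are not known exactly. Their poses are not given: they have to be found in the camera images.
- valve: Gas valve fixed to the bench. Aluminium manifold 100 x 320 x 30 mm (x, y, z), origin at the centre of its underside. A brass bonnet with the red-knobbed star handle on top stands at y = -100 mm, the yellow lock-out loop at y = +110 mm.
- star_hub (a point): Centre of the star handle, on its vertical axis, 135 mm above the bench. Dark hub of radius 22 mm, from 18 mm below to 14 mm above this point. Four level spokes at this height, 90 degrees apart, along this point's +x, +y, -x and -y (it turns with the handle): bars of diameter 12 mm, free below down to the manifold, each ending in a red ball.
- star_knob (a point): Centre of the ball (diameter 22 mm) at the end of the spoke along star_hub's +x, 68 mm from the axis; the other three spokes are alike.
- star (a joint): Angle of the star handle, rad. It grows clockwise seen from above; 4.0 is the stop (valve shut). It starts between 1.0 and 1.8 and stays where it is left; friction 0.2 N m (about 4 N at mid spoke).
- loop_bar (a point): Middle of the level top bar of the yellow loop, 175 mm above the bench. Its y axis lies along the bar (turned 0.6 rad from the manifold's y; diameter 8 mm, straight for 44 mm). The loop is a rigid upside-down U; its two legs, of the same rod, 60 mm apart (centres), stand on the 30 mm high manifold. Free space on both sides (+x and -x).
- rack: Grey plastic rack fixed to the bench, base 90 x 60 x 10 mm, origin at the centre of its underside. It has one slot, open at the top, 53 mm along x, 10 mm along y, its floor 10 mm and its rim 50 mm above the bench.
- hook: Loose snap-hook tag, about 175 g, flat in its own x-z plane; origin at the centre of its lower edge. Starts upright in the rack slot, 10 mm above the bench, axes parallel to the rack's. Red tag plate 50 x 6 x 60 mm (x, y, z) below; above it a bow of 10 mm steel rod up to z = 143 mm: spine at x = +26 mm, downward nose at x = -24 mm ending at z = 114 mm; inside width 40 mm.
- hook_tab (a point): Grip point in the black tab on top of the hook, 166 mm above the hook's origin. The tab is 22 x 14 mm (x, y) and reaches from 23 mm below to 20 mm above this point. Axes as the hook's.
- hook_mouth (a point): Place on the shut gate (hook x = -24, z = 104 mm) where a bar is pressed in, by moving the hook towards its own -x. Some 13 mm further in the bar is clear of the nose; then lower the hook about 25 mm so that the bar goes up past the gate's tip into the bow and the gate can spring shut.
- hook_seat (a point): Where the centre of an 8 mm bar lies when the hook hangs on it: hook x = 0, z = 129 mm, inside the top of the bow.
- gate (a joint): Opening angle of the brass gate, rad: 0 shut, up to 0.95 inward (towards the hook's +x). The gate closes the -x side of the hook below the nose: rod of diameter 8 mm hinged at its lower end (hook x = -24, z = 73 mm), tip at z = 115 mm. Its spring shuts it; pushing it in takes 1.5 to 4 N at the mouth.
- medium: Bystander: closed bottle of pink medium, blue cap, diameter 62 mm, 130 mm tall; origin at the centre of its base.
- flask: Bystander: flat pinkish culture flask 85 x 50 x 28 mm with a blue cap along its +x (29 mm more); origin at the centre of the underside of its box.
- tips: Bystander: blue pipette-tip box with clear lid 120 x 80 x 57 mm; origin at the centre of its underside.
Things that resemble listed ones, but are neither listed nor needed, are in the scene too. There is more than one size of the hook; the job needs the largest.

How it is judged:
By the outcome, as a careful person would: the job done as asked, in the order asked, and still so for the second after the job is handed in, with the robot touching nothing.
It also fails if it takes over 64 s, if anything falls off the work surface, if the arm or the gripper's body presses on something with over 40 N, if the wrist force passes 120 N, or if a joint passes its speed limit or range.

## Working session

There is one attempt and no reset: what is moved stays moved. The work goes in short steps, Python scripts to look and compute and a tool call to move; the robot and the scene stay as the last step left them, time stands still between calls to the robot, and variables do not carry over. Pictures are saved under pics/ and viewed, and the job is handed in when it is done.

Besides the shell and the picture viewer there is one more tool, called after "Call:" as name(argument=value, ...), one argument or row to a line, values as JSON. servo_tool: Moves the arm, as the interface text tells. Its arguments: {"type":"object","properties":{"increments":{"type":"array"},"hand":{"type":"number"}},"required":["increments"]}

```bash
mkdir -p pics; cat > h.py <<'E'
from bench import *
import numpy as np, cv2
def snap(n,f):
    im,d=get_image(n); cv2.imwrite('pics/'+f+'.png',im[:,:,::-1]); np.savez('/tmp/'+f,im=im,d=d,**{k:np.array(v) for k,v in camera_model(n).items()}); return im,d
def w(f,r,c,z=None,d=None):
    D=np.load('/tmp/'+f+'.npz'); K=D['intrinsics'];k=float(D['k1']);R=D['R'];t=D['t']
    r=np.atleast_1d(r).astype(float);c=np.atleast_1d(c).astype(float)
    p=cv2.undistortPoints(np.stack([c,r],-1).reshape(-1,1,2),K,np.array([k,0,0,0,0.]) )[:,0]
    ray=np.c_[p,np.ones(len(p))]@R; o=-R.T@t
    if z is not None: return o+ray*((z-o[2])/ray[:,2])[:,None]
    if d is None: d=D['d'][r.astype(int),c.astype(int)]
    return o+ray*np.reshape(d,(-1,1))
E
python3 - <<'E'
from h import *
s=sense(); print(s)
for n in('scene','top'):
    im,d=snap(n,n+'0'); m=camera_model(n); print(n,m['intrinsics'],m['k1'],-m['R'].T@m['t'],m['R'])
for n in('scene','top'):
  for o in ('valve','hook','rack','star_hub','loop_bar','medium','flask','tips'):
    try:
        for x in masks_of(n,o): print(n,o,round(x['p'],2),np.round(x['centre']),x['region'].sum())
    except Exception as e: print(o,e)
E
```

```text
{'time': 0.0, 'qpos': array([-1.28992199,  0.38424775,  0.01634843,  1.37118525, -0.00630421,
        1.38823149, -0.04651583]), 'qvel': array([ 9.66005840e-04,  1.32666295e-03, -8.33533815e-04, -4.75753753e-05,
        6.48370889e-04,  7.31267333e-04, -3.78412141e-04]), 'joint_torque': array([ 3.99088303e-04, -6.27584052e+01,  8.44464507e-01, -3.71835995e+01,
        1.66321616e-02,  1.39035203e-02,  5.54976811e-07]), 'tcp_pos': array([0.21040054, 0.587877  , 0.19185871]), 'tcp_rot': array([-0.57771914,  0.57855726,  0.40655143, -0.40771072]), 'contact_force': array([-0.96484798,  0.55934456, -0.11121081]), 'wrist_torque': array([-0.03617314, -0.00353904,  0.02937662]), 'finger_gap': 0.08524173393830979}
scene [[456.71402449   0.         323.02183092]
 [  0.         456.71402449 197.95654464]
 [  0.           0.           1.        ]] 0.020395479903780798 [ 1.48828402 -0.14717132  0.88212646] [[ 0.24167723  0.97034268 -0.00521538]
 [ 0.59554235 -0.15256715 -0.7887031 ]
 [-0.76610797  0.1875056  -0.61475216]]
top [[365.99978028   0.         316.80460612]
 [  0.         365.99978028 1
[... 273 characters left out ...]
e 0.68 [282. 361.] 1759
scene hook 0.74 [220. 390.] 390
scene hook 0.54 [175. 359.] 195
scene rack 0.92 [209. 371.] 482
scene star_hub 0.72 [213. 195.] 797
scene loop_bar 0.76 [221. 270.] 274
scene medium 0.77 [230. 433.] 945
scene flask 0.63 [186. 408.] 449
scene tips 0.7 [283. 362.] 1644
top valve 0.83 [219. 412.] 4633
top valve 0.38 [138. 303.] 1202
top valve 0.35 [239. 259.] 424
top hook 0.66 [284. 251.] 125
top hook 0.52 [237. 247.] 217
top hook 0.48 [197. 249.] 127
top rack 0.7 [240. 259.] 464
top star_hub 0.63 [216. 450.] 721
top loop_bar 0.62 [207. 366.] 187
top loop_bar 0.57 [235. 251.] 239
top medium 0.78 [178. 212.] 582
top flask 0.66 [272. 203.] 755
top tips 0.56 [138. 302.] 1204
```

View pics/scene0.png

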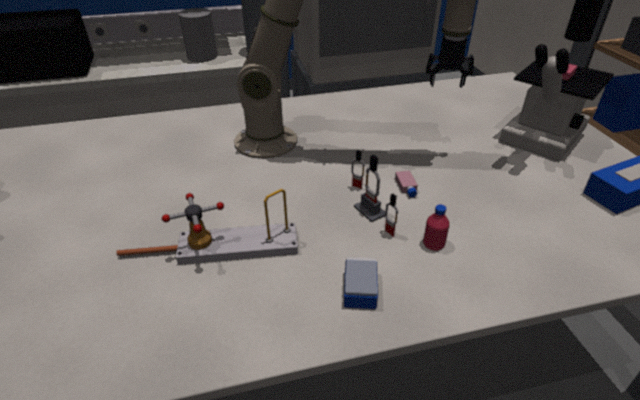

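View pics/top0.png

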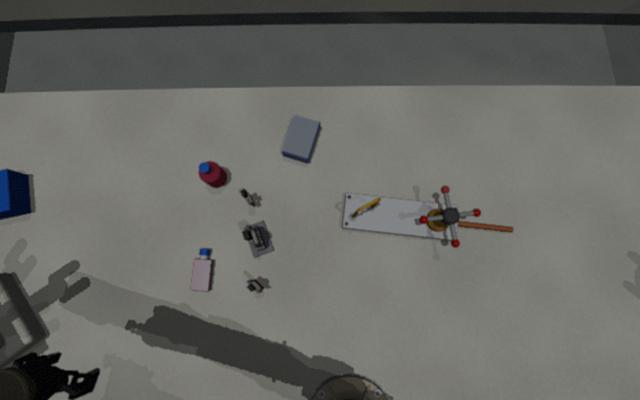

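```bash
python3 - <<'E'
import cv2
a=cv2.imread('pics/scene0.png')[130:290,310:470];b=cv2.imread('pics/top0.png')[150:310,170:330]
cv2.imwrite('pics/c0.png',cv2.hconcat([cv2.resize(x,(400,400),interpolation=3) for x in(a,b)]))
a=cv2.imread('pics/scene0.png')[160:320,130:330];b=cv2.imread('pics/top0.png')[140:300,330:530]
cv2.imwrite('pics/c1.png',cv2.vconcat([cv2.resize(x,(375,300),interpolation=3) for x in(a,b)]))
E
```

```text
(no output)
```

View pics/c0.png

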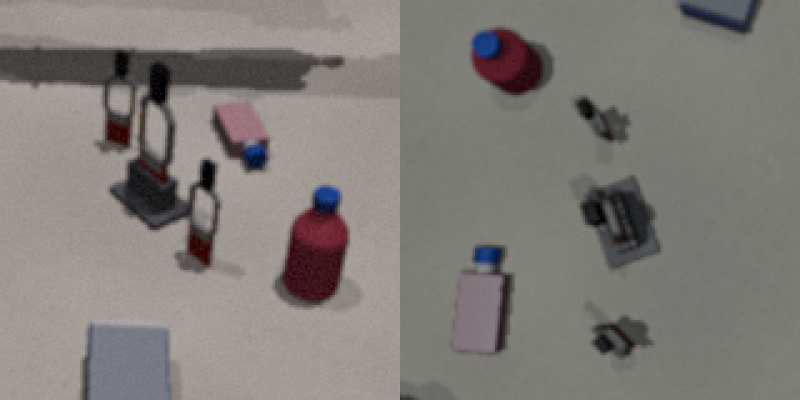

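View pics/c1.png

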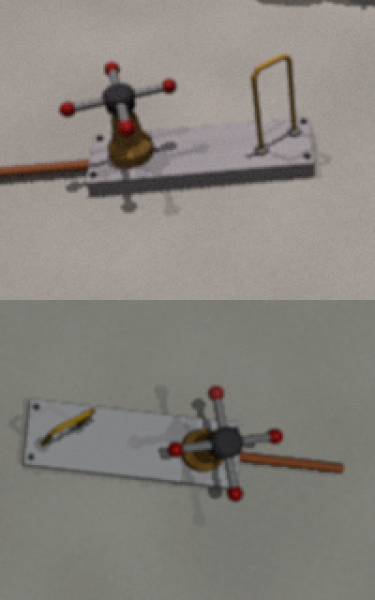

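The scene camera shows three hooks: (372,190) in the grey rack and clearly the largest, with smaller ones at (357,170) and (391,215) standing loose. The one in the rack is the one meant. The enlarged crop confirms it: the rack hook's bow and tab are the biggest. Hub is at top (450,216) and the loop at (366,207).

```bash
python3 - <<'E'
from h import *
D=np.load('/tmp/top0.npz');im=D['im'];hsv=cv2.cvtColor(im,cv2.COLOR_RGB2HSV)
# knobs
red=((hsv[:,:,0]<6)|(hsv[:,:,0]>174))&(hsv[:,:,1]>150)&(hsv[:,:,2]>70)
n,l,st,c=cv2.connectedComponentsWithStats(red.astype(np.uint8))
for i in range(1,n):
    if st[i,4]>15: p=w('top0',c[i,1],c[i,0],z=.138)[0]; print('red',c[i].round(1),st[i,4],p.round(4))
def rect(mask,z,nm,f='top0'):
    cs,_=cv2.findContours(mask.astype(np.uint8),0,2); k=max(cs,key=cv2.contourArea)[:,0]
    P=w(f,k[:,1],k[:,0],z=z)[:,:2]; r=cv2.minAreaRect((P*1000).astype(np.float32)); print(nm,r); return r
sub=np.zeros(im.shape[:2],bool)
v=(im.astype(int).min(2)>115); v&=(D['d']<5)
for o in('valve','rack','medium','flask','tips','hook'):
    pass
# world heights
rr,cc=np.mgrid[0:400,0:640]; W=w('top0',rr.ravel(),cc.ravel()).reshape(400,640,3)
np.save('/tmp/W.npy',W)
m=(abs(W[...,2]-.03)<.008)&(cc>330)&(cc<480)&(rr>170)&(rr<260); rect(m,.03,'manifold')
m=(abs(W[...,2]-.01)<.006)&(cc>235)&(cc<285)&(rr>210)&(rr<265); rect(m,.01,'rackbase');print(m.sum())
y=(hsv[:,:,0]>12)&(hsv[:,:,0]<30)&(hsv[:,:,1]>100)&(cc<400)&(cc>330)
m=y; print('loop',m.sum(),[(a,b,W[a,b].round(3)) for a,b in np.argwhere(m)[::12]])
for n in('hook','rack'):
  pass
print('hub z',W[213:219,446:455,2].round(3)[::2])
m=(W[...,2]>.1)&(cc>235)&(cc<290)&(rr>215)&(rr<265);print('tab',m.sum(),[(a,b,W[a,b].round(3)) for a,b in np.argwhere(m)[::10]])
print('plain z',W[300:305,400,2],W[200,300])
E
```

```text
red [444.7 189.2] 29 [ 0.5977 -0.2463  0.138 ]
red [476.7 212.2] 32 [ 0.5382 -0.3233  0.138 ]
red [423.7 219.3] 39 [ 0.5218 -0.1883  0.138 ]
red [455.2 242.8] 36 [ 0.4625 -0.2636  0.138 ]
manifold ((544.0313720703125, -148.9063720703125), (308.22998046875, 100.71930694580078), 82.70584106445312)
rackbase ((486.1244201660156, 244.54673767089844), (92.31360626220703, 65.84693908691406), 23.656539916992188)
416
loop 93 [(np.int64(198), np.int64(379), array([ 0.572, -0.073,  0.171])), (np.int64(201), np.int64(373), array([ 0.563, -0.057,  0.18 ])), (np.int64(202), np.int64(377), array([ 0.567, -0.074,  0.135])), (np.int64(204), np.int64(369), array([ 0.556, -0.047,  0.179])), (np.int64(205), np.int64(371), array([ 0.57 , -0.069,  0.061])), (np.int64(207), np.int64(362), array([ 0.549, -0.03 ,  0.177])), (np.int64(209), np.int64(359), array([ 0.544, -0.023,  0.178])), (np.int64(213), np.int64(355), array([ 0.54 , -0.018,  0.132]))]
hub z [[0.152 0.152 0.151 0.153 0.15  0.148 0.15  0.15  0.15 ]
 [0.152 0.153 0.152 0.147 0.148 0.151 0.151 0.15  0.149]
 [0.15  0.149 0.153 0.15  0.149 0.149 0
[... 502 characters left out ...]
486, 0.248, 0.196])), (np.int64(235), np.int64(245), array([0.484, 0.245, 0.197])), (np.int64(236), np.int64(246), array([0.482, 0.243, 0.196])), (np.int64(237), np.int64(247), array([0.479, 0.24 , 0.199])), (np.int64(238), np.int64(248), array([0.477, 0.238, 0.196])), (np.int64(239), np.int64(249), array([0.476, 0.241, 0.168])), (np.int64(240), np.int64(260), array([0.431, 0.077, 1.046])), (np.int64(242), np.int64(253), array([0.47 , 0.235, 0.148])), (np.int64(244), np.int64(254), array([0.465, 0.233, 0.142])), (np.int64(246), np.int64(252), array([0.46 , 0.238, 0.143]))]
plain z [1.08963443e-03 1.75845755e-05 5.17984192e-04 2.71736495e-03
 1.57891321e-03] [0.59554805 0.12664763 0.00109421]
```

```bash
cat >> h.py <<'E'
from scipy.spatial.transform import Rotation as Ro
def Rt(): 
    q=sense()['tcp_rot']; return Ro.from_quat(np.r_[q[1:],q[0]]).as_matrix()
def inc(dw,R=None): return ((R if R is not None else Rt()).T@np.array(dw,float)).round(4)
E
python3 - <<'E'
import bench; print([n for n in dir(bench) if n[0]!='_'], getattr(bench,'hold_point_z',None))
from h import *
print(Rt().round(3)); p=sense()['tcp_pos']
print(inc([0,0,.1]), inc(np.array([.44,.25,.30])-p-[0,0,.1]), inc(np.array([.52,-.10,.30])-[.44,.25,.30]))
im,d=snap('wrist','wr0')
E
```

```text
['IKError', 'camera_model', 'get_image', 'hold_point_z', 'masks_of', 'sense', 'sign_off'] 0.0187
[[ 0.337 -0.    -0.941]
 [ 0.941  0.     0.337]
 [ 0.    -1.     0.   ]]
[ 0.  -0.1  0. ] [-0.2413 -0.0071 -0.33  ] [-0.3026 -0.     -0.1933]
```

View pics/wr0.png

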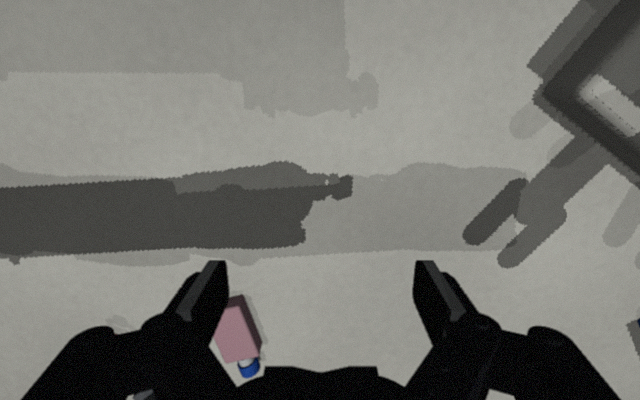

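```bash
cat >> h.py <<'E'
def yaw(): R=Rt(); return np.arctan2(R[1,0],R[0,0])
def plan(wps, p=None, y=None, vmax=.055):
    """wps: (x,y,z,yaw,(nrows)) ; prints rows. assumes y axis straight down"""
    p=np.array(sense()['tcp_pos'] if p is None else p,float); y=yaw() if y is None else y; rows=[]
    for q in wps:
        t=np.array(q[:3]); dy=q[3]-y; dy=(dy+np.pi)%(2*np.pi)-np.pi
        n=q[4] if len(q)>4 else int(max(1,np.ceil(np.abs(t-p).max()/vmax),np.ceil(np.linalg.norm(t-p)/.06),np.ceil(abs(dy)/.17)))
        y0=y;p0=p.copy()
        for i in range(n):
            R=np.array([[np.cos(y),0,-0.],[np.sin(y),0,0],[0,-1,0]]); R[:,2]=np.cross(R[:,0],R[:,1])
            tgt=p0+(t-p0)*(i+1)/n; s=(R.T@(tgt-p)).round(3); tw=round(-((y0+dy*(i+1)/n)-y),3)
            rows.append([*map(float,s),float(tw)]); p=p+R@s; y=y-tw
    for k in range(0,len(rows),12): print(k,str([[x+0. for x in r] for r in rows[k:k+12]]).replace(' ',''))
    print('end',p.round(4),round(y,4))
E
python3 - <<'E'
from h import *
p=sense()['tcp_pos']
hub=np.array([.530,-.2555]); a=np.radians(142); s=hub+.043*np.array([np.cos(a),np.sin(a)]); print(s)
plan([(.24,.55,.28,yaw()),(.44,.25,.32,np.radians(40)),(.50,-.05,.30,.42),(s[0],s[1],.25,.42),(s[0],s[1],.11,.42)])
E
```

```text
[ 0.49611554 -0.22902656]
0 [[-0.013,-0.044,-0.02,0.0],[-0.013,-0.043,-0.021,0.0],[-0.031,-0.006,-0.041,0.076],[-0.027,-0.005,-0.044,0.075],[-0.024,-0.006,-0.045,0.076],[-0.021,-0.006,-0.047,0.075],[-0.017,-0.006,-0.049,0.076],[-0.014,-0.005,-0.05,0.075],[-0.009,-0.006,-0.05,0.076],[-0.024,0.003,-0.045,0.046],[-0.023,0.004,-0.046,0.047],[-0.02,0.003,-0.047,0.046]]
12 [[-0.018,0.003,-0.047,0.046],[-0.016,0.004,-0.049,0.047],[-0.014,0.003,-0.049,0.046],[-0.019,0.012,-0.04,0.0],[-0.019,0.013,-0.041,0.0],[-0.019,0.012,-0.04,0.0],[-0.019,0.013,-0.041,0.0],[0.0,0.047,0.0,0.0],[0.0,0.046,0.0,0.0],[0.0,0.047,0.0,0.0]]
end [ 0.4963 -0.229   0.1099] 0.4201
```

Call:
servo_tool(
  increments=[
    [-0.013, -0.044, -0.02, 0.0],
    [-0.013, -0.043, -0.021, 0.0],
    [-0.031, -0.006, -0.041, 0.076],
    [-0.027, -0.005, -0.044, 0.075],
    [-0.024, -0.006, -0.045, 0.076],
    [-0.021, -0.006, -0.047, 0.075],
    [-0.017, -0.006, -0.049, 0.076],
    [-0.014, -0.005, -0.05, 0.075],
    [-0.009, -0.006, -0.05, 0.076],
  ],
  hand=0,
)

```text
time: 2.08
tcp_pos: [0.4406, 0.2487, 0.3203]
tcp_rot: [0.665, -0.665, -0.241, 0.241]
contact_force: [0.8, 0.1, -0.6]
finger_gap: 0.0
```

```bash
python3 - <<'E'
from h import *
s=sense();print(s['tcp_pos'],yaw(),s['qpos'].round(2))
im,d=snap('wrist','wr1');print(-camera_model('wrist')['R'].T@camera_model('wrist')['t'],camera_model('wrist')['R'])
for o in('hook','rack'):
  for m in masks_of('wrist',o): print(o,m['p'],m['centre'])
E
```

```text
[0.4406102  0.24870944 0.32031392] 0.6954712351845722 [-0.87  0.09  0.32  1.46 -0.03  1.6   0.15]
[0.3929008  0.30676622 0.50298122] [[ 0.77635774  0.63028425  0.00322976]
 [ 0.59478798 -0.73431123  0.32713036]
 [ 0.20855677 -0.25204917 -0.9449737 ]]
hook 0.96 [212.1, 414.1]
hook 0.94 [188.7, 347.2]
hook 0.83 [115.9, 266.3]
rack 0.85 [161.5, 341.8]
```

View pics/wr1.png

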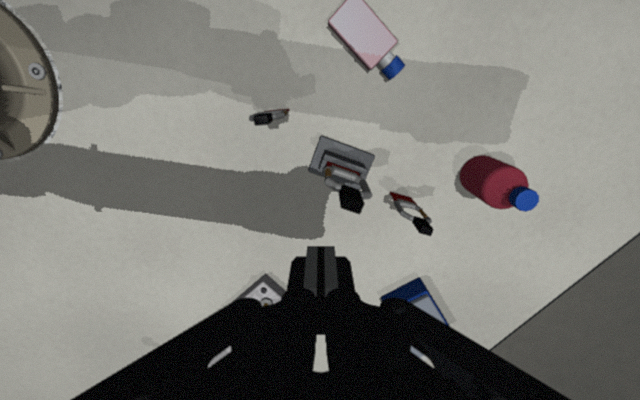

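```bash
python3 - <<'E'
from h import *
a=cv2.imread('pics/wr1.png')[125:225,295:395]
cv2.imwrite('pics/c2.png',cv2.resize(a,(600,600),interpolation=cv2.INTER_CUBIC))
rr,cc=np.mgrid[0:400,0:640]; W=w('wr1',rr.ravel(),cc.ravel()).reshape(400,640,3)
box=(cc>290)&(cc<400)&(rr>120)&(rr<225)
m=box&(abs(W[...,2]-.010)<.004)
k=np.argwhere(m); r=cv2.minAreaRect((W[m][:,:2]*1000).astype(np.float32)); print('base',r)
for lo,hi,n in((.044,.056,'rim'),(.19,.21,'tab'),(.145,.162,'bow')):
    m=box&(W[...,2]>lo)&(W[...,2]<hi); P=W[m]; print(n,len(P),P.mean(0).round(4),np.round(cv2.minAreaRect((P[:,:2]*1000).astype(np.float32))[0],1),cv2.minAreaRect((P[:,:2]*1000).astype(np.float32))[1:])
E
```

```text
base ((502.0184020996094, 225.41229248046875), (156.3296661376953, 130.1684112548828), 58.221439361572266)
rim 479 [0.4895 0.2415 0.0515] [522.8 247.1] ((129.8500518798828, 28.52593231201172), 16.431642532348633)
tab 322 [0.4902 0.239  0.1973] [490.9 238.3] ((21.988079071044922, 13.971238136291504), 19.46735954284668)
bow 197 [0.4849 0.2379 0.1522] [490.  239.1] ((51.550479888916016, 11.285526275634766), 19.846466064453125)
```

View pics/c2.png

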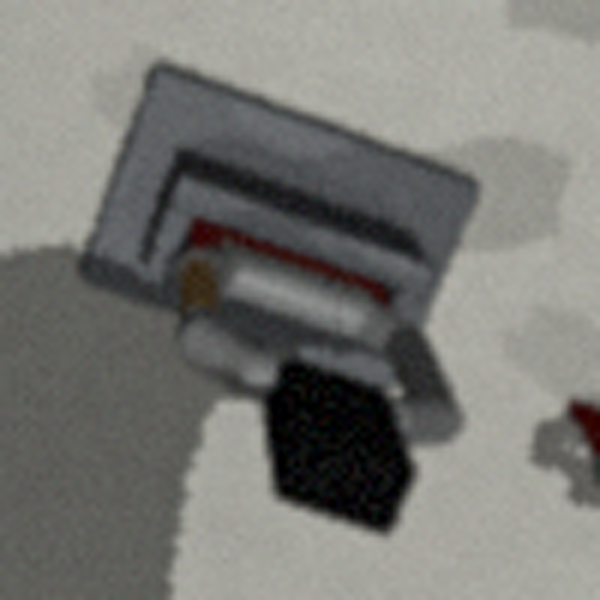

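```bash
python3 - <<'E'
from h import *
plan([(.50,-.05,.30,.42),(.496,-.229,.25,.42),(.496,-.229,.11,.42)])
E
```

```text
0 [[-0.024,0.003,-0.044,0.045],[-0.022,0.004,-0.046,0.045],[-0.02,0.003,-0.046,0.046],[-0.018,0.004,-0.047,0.045],[-0.016,0.003,-0.048,0.045],[-0.013,0.004,-0.049,0.045],[-0.019,0.012,-0.04,0.0],[-0.02,0.013,-0.041,0.0],[-0.019,0.012,-0.04,0.0],[-0.019,0.013,-0.041,0.0],[0.0,0.047,0.0,0.0],[0.0,0.046,0.0,0.0]]
12 [[0.0,0.047,0.0,0.0]]
end [ 0.4962 -0.2291  0.1097] 0.4204
```

Call:
servo_tool(
  increments=[
    [-0.024, 0.003, -0.044, 0.045],
    [-0.022, 0.004, -0.046, 0.045],
    [-0.02, 0.003, -0.046, 0.046],
    [-0.018, 0.004, -0.047, 0.045],
    [-0.016, 0.003, -0.048, 0.045],
    [-0.013, 0.004, -0.049, 0.045],
    [-0.019, 0.012, -0.04, 0],
    [-0.02, 0.013, -0.041, 0],
  ],
)

```text
time: 3.22
tcp_pos: [0.4989, -0.1361, 0.2735]
tcp_rot: [0.691, -0.691, -0.151, 0.151]
contact_force: [0.2, 0.0, 0.4]
finger_gap: 0.0001
```

```bash
python3 - <<'E'
from h import *
s=sense();print(s['tcp_pos'],yaw(),s['qpos'].round(2))
im,d=snap('wrist','wr2')
E
```

```text
[ 0.4989284  -0.13610878  0.27349428] 0.4300281497868214 [-0.42  0.13  0.7   1.54 -0.08  1.5   0.72]
```

View pics/wr2.png

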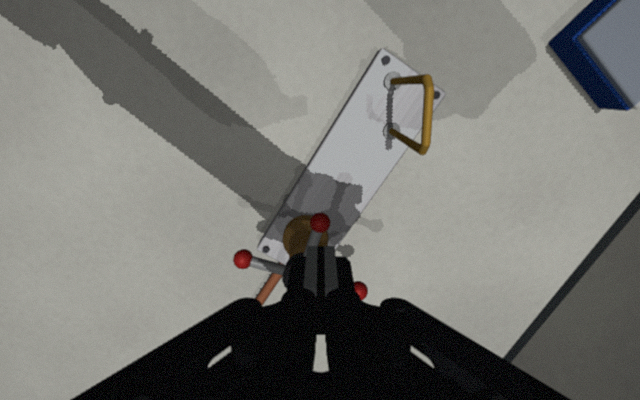

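```bash
python3 - <<'E'
from h import *
rr,cc=np.mgrid[0:400,0:640]; W=w('wr2',rr.ravel(),cc.ravel()).reshape(400,640,3)
m=(cc>380)&(cc<445)&(rr>65)&(rr<160)&(W[...,2]>.168)&(W[...,2]<.19)
P=W[m];print(len(P),P.mean(0).round(4),cv2.minAreaRect((P[:,:2]*1000).astype(np.float32)),np.percentile(P[:,2],[5,50,95]))
P=P[:,:2];v=np.linalg.svd(P-P.mean(0))[2][0];print(np.degrees(np.arctan2(v[1],v[0])))
m=(cc>200)&(cc<410)&(rr>30)&(rr<270)&(abs(W[...,2]-.03)<.005)
# red knobs
im=np.load('/tmp/wr2.npz')['im'];hsv=cv2.cvtColor(im,cv2.COLOR_RGB2HSV)
red=((hsv[:,:,0]<6)|(hsv[:,:,0]>174))&(hsv[:,:,1]>150)&(hsv[:,:,2]>70)
n,l,st,c=cv2.connectedComponentsWithStats(red.astype(np.uint8))
for i in range(1,n):
    if st[i,4]>60: print(c[i].round(),w('wr2',c[i,1],c[i,0],z=.138)[0].round(4),st[i,4])
plan([(.496,-.229,.25,.42),(.496,-.229,.11,.42)])
E
```

```text
773 [ 0.5536 -0.0517  0.1761] ((554.9025268554688, -52.858158111572266), (8.179383277893066, 66.35955047607422), 27.412364959716797) [0.1700446  0.17692177 0.17883174]
-63.26978275293373
[319. 226.] [ 0.5203 -0.1959  0.138 ] 106
[242. 259.] [ 0.4591 -0.2681  0.138 ] 216
[360. 291.] [ 0.5964 -0.2506  0.138 ] 124
0 [[-0.018,0.011,-0.039,0.001],[-0.018,0.011,-0.039,0.001],[0.0,0.047,0.0,0.0],[0.0,0.046,0.0,0.0],[0.0,0.047,0.0,0.0]]
end [ 0.4957 -0.2291  0.11  ] 0.42
```

Call:
servo_tool(
  increments=[
    [-0.019, 0.011, -0.039, 0.001],
    [-0.019, 0.011, -0.039, 0.001],
    [0, 0.047, 0, 0],
    [0, 0.046, 0, 0],
    [0, 0.047, 0, 0],
  ],
)

```text
time: 3.9
tcp_pos: [0.4969, -0.2213, 0.1104]
tcp_rot: [0.691, -0.691, -0.15, 0.15]
contact_force: [1.8, 0.3, 0.1]
finger_gap: -0.0
```

```bash
python3 - <<'E'
from h import *
s=sense();print(s['tcp_pos'],yaw(),s['qpos'].round(2),s['contact_force'])
hub=np.array([.529,-.2572]); r=.043
a=np.degrees(np.arctan2(*(s['tcp_pos'][:2]-hub)[::-1]));print(a,np.linalg.norm(s['tcp_pos'][:2]-hub))
A=np.radians(np.arange(int(a)-8,-60,-8)); 
plan([(*(hub+r*np.array([np.cos(x),np.sin(x)])),.11,.42,1) for x in A])
E
```

```text
[ 0.49685547 -0.22131697  0.11039368] 0.42744855306685925 [-0.24  0.32  0.74  1.74 -0.23  1.17  0.99] [1.77097989 0.33335889 0.0946931 ]
131.85443411301736 0.04817532764490503
0 [[0.008,0.0,-0.003,0.007],[0.006,0.0,0.0,0.0],[0.006,0.0,0.0,0.0],[0.006,0.0,-0.001,0.0],[0.006,0.0,-0.002,0.0],[0.005,0.0,-0.003,0.0],[0.005,0.0,-0.004,0.0],[0.004,0.0,-0.004,0.0],[0.004,0.0,-0.004,0.0],[0.003,0.0,-0.005,0.0],[0.002,0.0,-0.006,0.0],[0.002,0.0,-0.006,0.0]]
12 [[0.001,0.0,-0.006,0.0],[0.0,0.0,-0.006,0.0],[-0.001,0.0,-0.006,0.0],[-0.002,0.0,-0.005,0.0],[-0.003,0.0,-0.006,0.0],[-0.003,0.0,-0.005,0.0],[-0.004,0.0,-0.004,0.0],[-0.004,0.0,-0.004,0.0],[-0.006,0.0,-0.004,0.0],[-0.005,0.0,-0.002,0.0],[-0.006,0.0,-0.002,0.0]]
end [ 0.5547 -0.2918  0.1104] 0.4204
```

Call:
servo_tool(
  increments=[
    [0.008, 0, -0.003, 0.007],
    [0.006, 0, 0, 0],
    [0.006, 0, 0, 0],
    [0.006, 0, -0.001, 0],
    [0.006, 0, -0.002, 0],
    [0.005, 0, -0.003, 0],
    [0.005, 0, -0.004, 0],
    [0.004, 0, -0.004, 0],
    [0.004, 0, -0.004, 0],
    [0.003, 0, -0.005, 0],
    [0.002, 0, -0.006, 0],
    [0.002, 0, -0.006, 0],
  ],
)

```text
time: 5.4
tcp_pos: [0.5639, -0.235, 0.1119]
tcp_rot: [-0.692, 0.692, 0.147, -0.147]
contact_force: [0.3, -0.0, -0.9]
finger_gap: 0.0001
```

```bash
python3 - <<'E'
from h import *
s=sense();print(s['tcp_pos'],yaw(),s['contact_force'],s['wrist_torque'])
hub=np.array([.529,-.2572]); r=.043
a=np.degrees(np.arctan2(*(s['tcp_pos'][:2]-hub)[::-1]));print(a,np.linalg.norm(s['tcp_pos'][:2]-hub))
snap('top','top1');snap('wrist','wr3')
E
python3 -c "
import cv2
a=cv2.imread('pics/top1.png')[120:320,300:560];cv2.imwrite('pics/c3.png',cv2.resize(a,(780,600)))"
```

```text
[ 0.56388763 -0.23503649  0.11188752] 0.41782143886179474 [ 0.29180087 -0.01433837 -0.92133588] [-0.03474034  0.02685104 -0.04946559]
32.42709097826743 0.04133240152158405
```

View pics/c3.png

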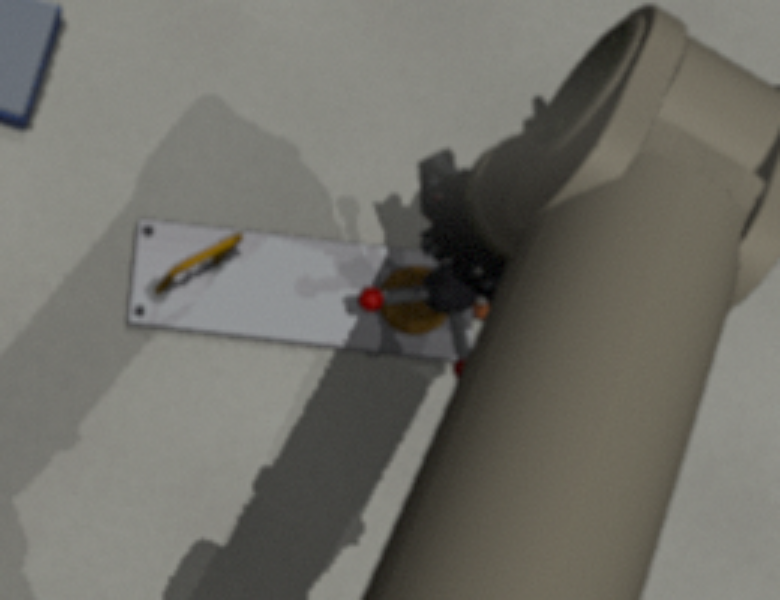

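View pics/wr3.png

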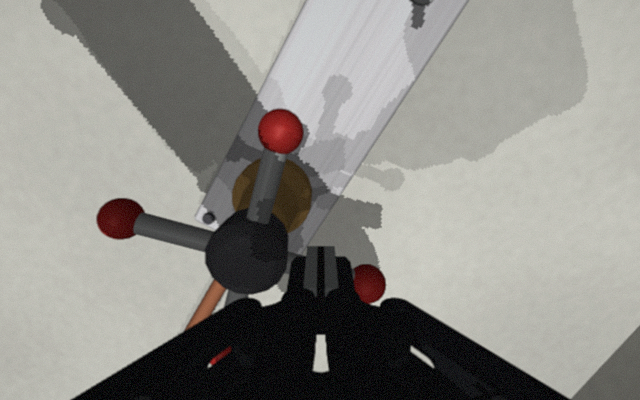

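Call:
servo_tool(
  increments=[
    [0.001, 0, -0.006, 0],
    [0, 0, -0.006, 0],
    [-0.001, 0, -0.006, 0],
    [-0.002, 0, -0.005, 0],
  ],
)

```text
time: 6.0
tcp_pos: [0.5712, -0.257, 0.1119]
tcp_rot: [-0.692, 0.692, 0.147, -0.147]
contact_force: [-0.3, -0.5, 0.6]
finger_gap: -0.0002
```

```bash
cat >> h.py <<'E'
def star(f):
    s=sense();print(s['tcp_pos'].round(4),round(yaw(),3),s['contact_force'].round(1),s['wrist_torque'].round(2))
    im,_=snap('wrist',f);hsv=cv2.cvtColor(im,cv2.COLOR_RGB2HSV)
    red=((hsv[:,:,0]<6)|(hsv[:,:,0]>174))&(hsv[:,:,1]>150)&(hsv[:,:,2]>70)
    n,l,st,c=cv2.connectedComponentsWithStats(red.astype(np.uint8))
    for i in range(1,n):
        if st[i,4]>100:
            q=w(f,c[i,1],c[i,0],z=.138)[0]; v=q[:2]-[.529,-.2572]; print(c[i].round(),st[i,4],q.round(4),np.degrees(np.arctan2(v[1],v[0])).round(1),np.hypot(*v).round(4))
E
python3 - <<'E'
from h import *
star('wr4')
E
```

```text
[ 0.5712 -0.257   0.1119] 0.418 [-0.3 -0.5  0.6] [-0.05  0.04 -0.05]
[283.  81.] 1689 [ 0.5222 -0.1863  0.138 ] 95.5 0.0712
[106. 180.] 673 [ 0.4593 -0.265   0.138 ] -173.6 0.0701
[377. 241.] 448 [ 0.5974 -0.2406  0.138 ] 13.6 0.0704
```

View pics/wr4.png

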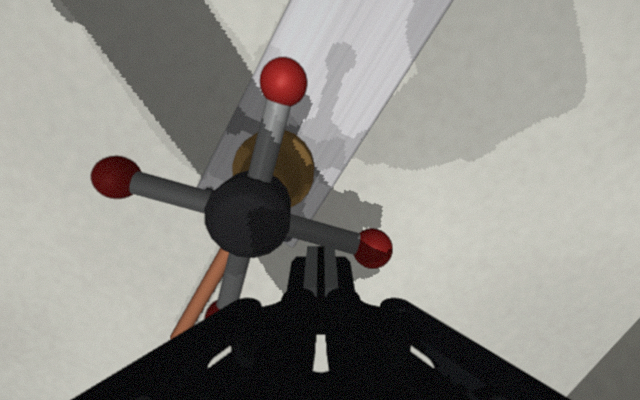

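```bash
python3 - <<'E'
from h import *
for f in('wr4','wr3'):
    D=np.load('/tmp/%s.npz'%f)
    for r,c in((248,312),(252,328),(258,312),(230,320),(238,340),(230,250)): print(r,c,w(f,r,c)[0].round(4),D['d'][r,c])
    for X in ([.5712,-.257,.112],[.5712,-.257,.135],[.529,-.2572,.135]):
        q=D['R']@np.array(X)+D['t'];print('proj',X,(D['intrinsics']@(q/q[2]))[:2])
s=sense();print(s['qpos'],s['tcp_rot'],hold_point_z)
E
```

```text
248 312 [ 0.5643 -0.2495  0.156 ] 0.1538762
252 328 [ 0.5709 -0.246   0.1608] 0.14922991
258 312 [ 0.5641 -0.2485  0.1672] 0.14301535
230 320 [ 0.5669 -0.2461  0.1401] 0.16827168
238 340 [ 0.5783 -0.2461  0.1402] 0.16970338
230 250 [ 0.534  -0.2559  0.1496] 0.15779817
proj [0.5712, -0.257, 0.112] [319.2184139  227.97099973]
proj [0.5712, -0.257, 0.135] [319.12160733 245.5217637 ]
proj [0.529, -0.2572, 0.135] [245.99139898 216.89318263]
248 312 [ 0.557  -0.2265  0.157 ] 0.15265208
252 328 [ 0.5637 -0.2232  0.1615] 0.14836733
258 312 [ 0.5575 -0.2271  0.1652] 0.14514658
230 320 [ 0.586  -0.2825  0.0012] 0.32043475
238 340 [ 0.6079 -0.2826  0.0007] 0.32385382
230 250 [ 0.5269 -0.2343  0.148 ] 0.15955833
proj [0.5712, -0.257, 0.112] [315.03167023 261.58154078]
proj [0.5712, -0.257, 0.135] [314.45081113 282.37961915]
proj [0.529, -0.2572, 0.135] [244.25767405 256.07198082]
[-0.12298394  0.50677674  0.70163439  1.50651518 -0.33545801  1.25142601
  1.03933547] [-0.69156351  0.69202314  0.1462122  -0.14651239] 0.0187
```

```bash
python3 - <<'E'
from h import *
for f in('wr1',):
    for r,c in((248,312),(252,328),(258,312)): print(r,c,w(f,r,c)[0].round(4))
snap('scene','sc1')
a=cv2.imread('pics/sc1.png')[130:280,110:310];cv2.imwrite('pics/c4.png',cv2.resize(a,(800,600),interpolation=3))
D=np.load('/tmp/sc1.npz')
for X in ([.5712,-.257,.112],[.5712,-.257,.15]):
        q=D['R']@np.array(X)+D['t'];u=(D['intrinsics']@(q/q[2]))[:2];print('proj',X,u,(u-[110,130])*4)
E
```

```text
248 312 [0.4365 0.2475 0.3657]
252 328 [0.442  0.2525 0.3702]
258 312 [0.4364 0.2479 0.3757]
proj [0.5712, -0.257, 0.112] [194.87579918 228.78614596] [339.5031967  395.14458383]
proj [0.5712, -0.257, 0.15] [192.15151143 217.33113867] [328.60604573 349.32455468]
```

View pics/c4.png

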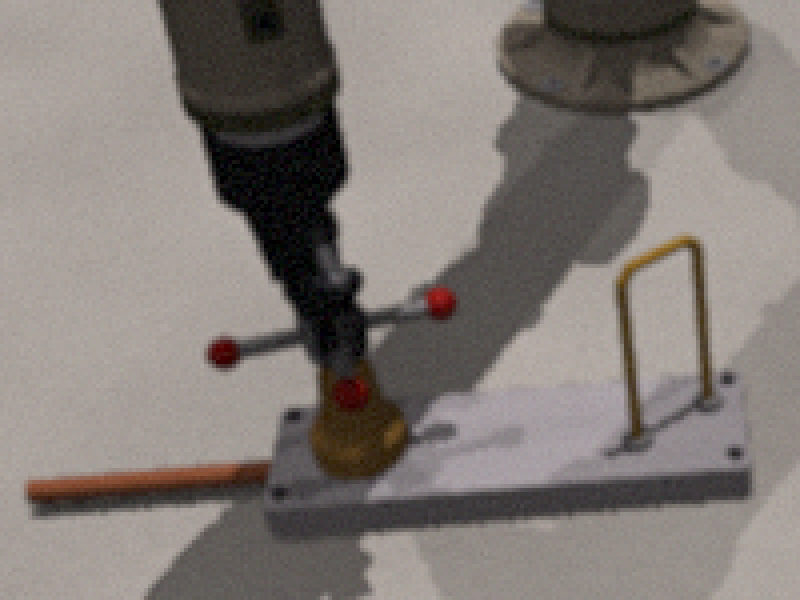

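```bash
python3 - <<'E'
from h import *
plan([(.556,-.2225,.112,.42,3),(.556,-.2225,.072,.42,4)])
D=np.load('/tmp/wr0.npz');
for r,c in((264,215),(264,424),(300,200)): print(w('wr0',r,c))
E
```

```text
0 [[0.0,0.0,0.013,-0.001],[0.0,0.0,0.012,-0.001],[0.001,0.0,0.013,-0.001],[0.0,0.01,0.0,0.0],[0.0,0.01,0.0,0.0],[0.0,0.01,0.0,0.0],[0.0,0.01,0.0,0.0]]
end [ 0.5564 -0.2224  0.0719] 0.4198
[[0.18636719 0.54991626 0.25221333]]
[[0.21669483 0.63441613 0.25214409]]
[[0.18723345 0.55186451 0.27658408]]
```

The finger was passing over the spokes. Both the wrist depth and the scene view put the real tip about 40 mm above the reported TCP. I'll go back beside the spoke and descend to a lower reading.

Call:
servo_tool(
  increments=[
    [0, 0, 0.013, 0],
    [0, 0, 0.012, 0],
    [0.001, 0, 0.013, 0],
    [0, 0.01, 0, 0],
    [0, 0.01, 0, 0],
    [0, 0.01, 0, 0],
    [0, 0.01, 0, 0],
    [0, 0, 0, 0],
  ],
)

```text
time: 7.1
tcp_pos: [0.5559, -0.2213, 0.0706]
tcp_rot: [0.692, -0.692, -0.146, 0.147]
contact_force: [0.4, 0.6, 0.5]
finger_gap: 0.0003
```

```bash
python3 - <<'E'
from h import *
star('wr5')
D=np.load('/tmp/wr5.npz');print(w('wr5',[249,252,258],[312,328,312]).round(4))
E
```

```text
[ 0.5559 -0.2213  0.0706] 0.418 [0.4 0.6 0.5] [-0.02 -0.02  0.04]
[273. 190.] 2098 [ 0.5226 -0.1857  0.138 ] 95.1 0.0718
[ 61. 302.] 1101 [ 0.4596 -0.2672  0.138 ] -171.8 0.0701
[[ 0.5495 -0.2124  0.118 ]
 [ 0.5565 -0.2098  0.12  ]
 [ 0.5497 -0.2124  0.1261]]
```

View pics/wr5.png

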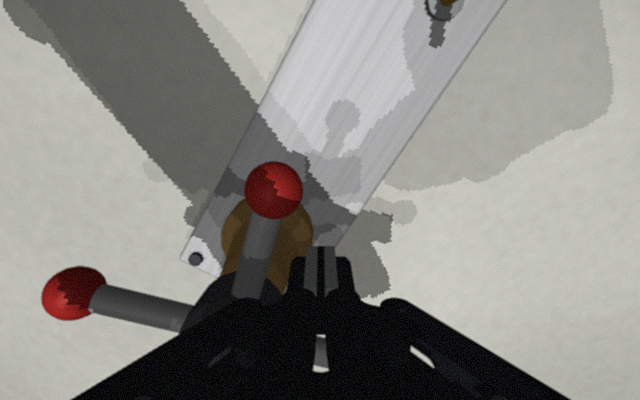

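```bash
python3 - <<'E'
from h import *
s=sense();hub=np.array([.529,-.2572]); r=.042
A=np.radians(np.arange(45,-135,-8)); 
plan([(*(hub+r*np.array([np.cos(x),np.sin(x)])),.067,.42,1) for x in A])
E
```

```text
0 [[0.0,0.004,-0.006,-0.002],[0.001,0.0,-0.006,0.0],[0.001,0.0,-0.006,0.0],[0.0,0.0,-0.006,0.0],[0.0,0.0,-0.006,0.0],[-0.002,0.0,-0.005,0.0],[-0.002,0.0,-0.006,0.0],[-0.003,0.0,-0.005,0.0],[-0.004,0.0,-0.004,0.0],[-0.004,0.0,-0.004,0.0],[-0.005,0.0,-0.004,0.0],[-0.005,0.0,-0.002,0.0]]
12 [[-0.006,0.0,-0.002,0.0],[-0.005,0.0,-0.001,0.0],[-0.006,0.0,0.0,0.0],[-0.006,0.0,0.0,0.0],[-0.006,0.0,0.001,0.0],[-0.005,0.0,0.002,0.0],[-0.005,0.0,0.003,0.0],[-0.005,0.0,0.004,0.0],[-0.004,0.0,0.004,0.0],[-0.004,0.0,0.005,0.0],[-0.003,0.0,0.005,0.0]]
end [ 0.501  -0.2888  0.0674] 0.4196
```

Call:
servo_tool(
  increments=[
    [0, 0.004, -0.006, 0],
    [0.001, 0, -0.006, 0],
    [0.001, 0, -0.006, 0],
    [0, 0, -0.006, 0],
    [0, 0, -0.006, 0],
    [-0.002, 0, -0.005, 0],
    [-0.002, 0, -0.006, 0],
  ],
)

```text
time: 8.02
tcp_pos: [0.5719, -0.2564, 0.0672]
tcp_rot: [0.693, -0.69, -0.147, 0.148]
contact_force: [-0.6, 9.3, 0.8]
finger_gap: -0.0003
```

```bash
python3 - <<'E'
from h import *
star('wr6')
E
```

```text
[ 0.5719 -0.2564  0.0672] 0.421 [-0.6  9.3  0.8] [ 1.66  0.19 -0.13]
[ 82. 106.] 2633 [ 0.4704 -0.2195  0.138 ] 147.2 0.0696
[374. 160.] 2733 [ 0.5663 -0.1964  0.138 ] 58.4 0.0713
[ 92. 341.] 1736 [ 0.4929 -0.3142  0.138 ] -122.3 0.0675
[321. 364.] 179 [ 0.5864 -0.2871  0.138 ] -27.5 0.0648
```

View pics/wr6.png

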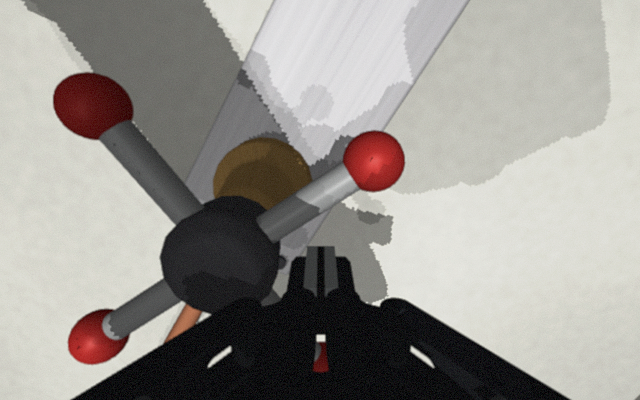

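Call:
servo_tool(
  increments=[
    [-0.003, 0, -0.005, 0],
    [-0.004, 0, -0.004, 0],
    [-0.004, 0, -0.004, 0],
    [-0.005, 0, -0.004, 0],
    [-0.005, 0, -0.002, 0],
    [-0.006, 0, -0.002, 0],
    [-0.005, 0, -0.001, 0],
    [-0.006, 0, 0, 0],
  ],
)

```text
time: 9.07
tcp_pos: [0.5484, -0.2931, 0.0682]
tcp_rot: [0.692, -0.691, -0.149, 0.147]
contact_force: [6.9, 4.5, -1.0]
finger_gap: -0.0
```

```bash
python3 - <<'E'
from h import *
star('wr7')
s=sense();hub=np.array([.529,-.2572]);d=s['tcp_pos'][:2]-hub;a=np.degrees(np.arctan2(d[1],d[0]));print(a,np.hypot(*d))
A=np.radians(np.arange(a-8,-135,-8)); 
plan([(*(hub+.042*np.array([np.cos(x),np.sin(x)])),.067,.42,1) for x in A])
E
```

```text
[ 0.5484 -0.2931  0.0682] 0.421 [ 6.9  4.5 -1. ] [ 0.84 -1.21 -0.08]
[416.  20.] 2695 [ 0.5336 -0.1882  0.138 ] 86.2 0.0691
[128. 114.] 2394 [ 0.4594 -0.2522  0.138 ] 175.9 0.0698
[474. 273.] 1921 [ 0.5988 -0.2571  0.138 ] 0.1 0.0698
-63.417465995102106 0.041226362359467375
0 [[-0.006,0.001,-0.001,0.0],[-0.006,0.0,0.001,0.0],[-0.005,0.0,0.002,0.0],[-0.005,0.0,0.003,0.0],[-0.005,0.0,0.003,0.0],[-0.005,0.0,0.004,0.0],[-0.004,0.0,0.004,0.0],[-0.003,0.0,0.005,0.0]]
end [ 0.5033 -0.2908  0.0674] 0.4198
```

Call:
servo_tool(
  increments=[
    [-0.006, 0, -0.001, 0],
    [-0.006, 0, 0.001, 0],
    [-0.005, 0, 0.002, 0],
    [-0.005, 0, 0.003, 0],
    [-0.005, 0, 0.003, 0],
    [-0.005, 0, 0.004, 0],
  ],
)

```text
time: 9.88
tcp_pos: [0.5141, -0.2974, 0.0689]
tcp_rot: [-0.691, 0.692, 0.148, -0.146]
contact_force: [7.1, -0.4, -0.0]
finger_gap: -0.0001
```

```bash
python3 - <<'E'
from h import *
star('wr8')
s=sense();hub=np.array([.529,-.2572]);d=s['tcp_pos'][:2]-hub;a=np.degrees(np.arctan2(d[1],d[0]));print(a,np.hypot(*d))
A=np.radians(np.arange(a-8,-150,-8)); 
plan([(*(hub+.042*np.array([np.cos(x),np.sin(x)])),.067,.42,1) for x in A])
E
```

```text
[ 0.5141 -0.2974  0.0689] 0.419 [ 7.1 -0.4 -0. ] [-0.15 -1.34 -0.04]
[335.  42.] 3687 [ 0.4791 -0.2072  0.138 ] 134.9 0.0707
[595. 152.] 2953 [ 0.5765 -0.2022  0.138 ] 49.2 0.0727
-111.54444840232802 0.043335345906627847
0 [[-0.003,0.002,0.005,-0.001],[-0.003,0.0,0.005,0.0],[-0.002,0.0,0.006,0.0],[-0.002,0.0,0.005,0.0]]
end [ 0.4954 -0.2824  0.0668] 0.4196
```

View pics/wr8.png

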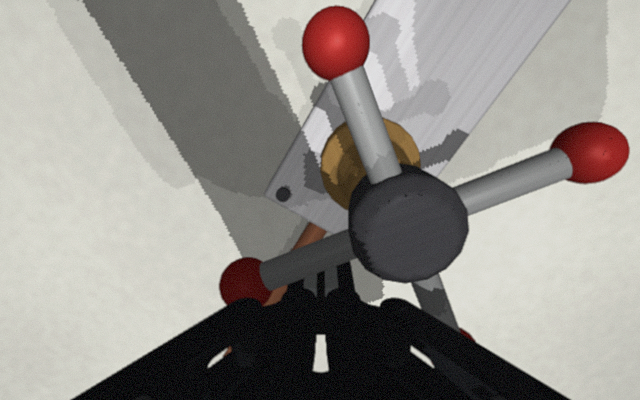

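Call:
servo_tool(
  increments=[
    [-0.003, 0, 0.005, 0],
  ],
)

```text
time: 10.05
tcp_pos: [0.509, -0.2946, 0.0689]
tcp_rot: [-0.691, 0.693, 0.148, -0.146]
contact_force: [7.5, -1.3, -0.2]
finger_gap: -0.0003
```

Call:
servo_tool(
  increments=[
    [-0.003, 0, 0.005, 0],
  ],
)

```text
time: 10.18
tcp_pos: [0.5042, -0.2914, 0.0689]
tcp_rot: [-0.691, 0.693, 0.148, -0.146]
contact_force: [13.2, -7.5, -3.9]
finger_gap: -0.0001
```

Call:
servo_tool(
  increments=[
    [-0.002, 0, 0.004, 0],
  ],
)

```text
time: 10.3
tcp_pos: [0.5042, -0.2913, 0.0696]
tcp_rot: [-0.688, 0.695, 0.15, -0.144]
contact_force: [30.6, -20.9, -22.7]
finger_gap: 0.0002
```

Call:
servo_tool(
  increments=[
    [0.003, 0, -0.006, 0],
    [0.003, 0, -0.005, 0],
  ],
)

```text
time: 10.55
tcp_pos: [0.5086, -0.2956, 0.0679]
tcp_rot: [0.692, -0.692, -0.146, 0.147]
contact_force: [1.0, -0.7, -0.7]
finger_gap: 0.0
```

```bash
python3 - <<'E'
from h import *
star('wr9')
E
```

```text
[ 0.5086 -0.2956  0.0679] 0.418 [ 1.  -0.7 -0.7] [-0.02  0.    0.03]
[398.  38.] 3856 [ 0.4928 -0.1966  0.138 ] 120.8 0.0706
[608. 206.] 2634 [ 0.5889 -0.2148  0.138 ] 35.2 0.0734
[238. 257.] 1027 [ 0.4727 -0.2896  0.138 ] -150.1 0.0649
```

View pics/wr9.png

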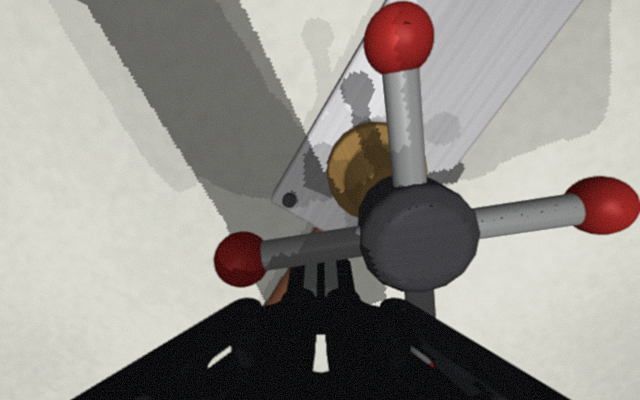

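```bash
python3 - <<'E'
from h import *
plan([(.509,-.293,.22,.42),(.51,-.15,.27,.4),(.48,.10,.28,.36),(.491,.2384,.25,.342),(.491,.2384,.17,.342)])
E
```

```text
0 [[0.0,-0.051,0.001,-0.001],[0.001,-0.05,0.001,0.0],[0.0,-0.051,0.001,-0.001],[0.02,-0.017,0.043,0.007],[0.019,-0.016,0.044,0.006],[0.02,-0.017,0.043,0.007],[0.014,-0.002,0.048,0.008],[0.013,-0.002,0.049,0.008],[0.013,-0.002,0.049,0.008],[0.013,-0.002,0.048,0.008],[0.012,-0.002,0.049,0.008],[0.02,0.01,0.042,0.006]]
12 [[0.019,0.01,0.042,0.006],[0.02,0.01,0.042,0.006],[0.0,0.04,0.0,0.0],[0.0,0.04,0.0,0.0]]
end [0.4914 0.2384 0.1698] 0.3418
```

Call:
servo_tool(
  increments=[
    [0, -0.051, 0.001, 0],
    [0.001, -0.05, 0.001, 0],
    [0, -0.051, 0.001, 0],
    [0.02, -0.017, 0.043, 0.007],
    [0.019, -0.016, 0.044, 0.006],
    [0.02, -0.017, 0.043, 0.007],
    [0.014, -0.002, 0.048, 0.008],
    [0.013, -0.002, 0.049, 0.008],
    [0.013, -0.002, 0.049, 0.008],
    [0.013, -0.002, 0.048, 0.008],
  ],
)

```text
time: 11.85
tcp_pos: [0.4857, 0.0517, 0.278]
tcp_rot: [0.695, -0.695, -0.128, 0.129]
contact_force: [0.5, -0.5, -0.2]
finger_gap: -0.0002
```

Call:
servo_tool(
  increments=[
    [0.012, -0.002, 0.049, 0.008],
    [0.02, 0.01, 0.042, 0.006],
    [0.019, 0.01, 0.042, 0.006],
    [0.01, 0.005, 0.021, 0.006],
    [0, 0, 0, 0],
  ],
  hand=0.6,
)

```text
time: 12.48
tcp_pos: [0.4892, 0.2168, 0.2539]
tcp_rot: [-0.696, 0.697, 0.12, -0.121]
contact_force: [0.2, -0.7, 0.4]
finger_gap: 0.0511
```

```bash
python3 - <<'E'
from h import *
s=sense();print(s['tcp_pos'].round(4),yaw(),s['finger_gap'],s['qpos'].round(2))
im,d=snap('wrist','wr10'); snap('top','top2')
rr,cc=np.mgrid[0:400,0:640]; W=w('wr10',rr.ravel(),cc.ravel()).reshape(400,640,3)
dist=np.hypot(W[...,0]-.491,W[...,1]-.2384)
m=(dist<.035)&(W[...,2]>.19)&(W[...,2]<.204);P=W[m]
if len(P): print(len(P),cv2.minAreaRect((P[:,:2]*1000).astype(np.float32)),P[:,2].mean())
print(w('top2',[215,188],[449,444],z=.149))
E
python3 -c "
import cv2
a=cv2.imread('pics/top2.png')[140:290,360:560];cv2.imwrite('pics/c5.png',cv2.resize(a,(600,450)))"
```

```text
[0.4892 0.2168 0.2539] 0.34221602222345315 0.05112425752665962 [-0.84  0.17  0.43  1.53 -0.07  1.46 -0.07]
543 ((486.9623107910156, 244.5029754638672), (21.374309539794922, 14.130828857421875), 20.570907592773438) 0.1970021900761956
[[ 0.5306437  -0.24871461  0.149     ]
 [ 0.59870467 -0.24086876  0.149     ]]
```

View pics/wr10.png

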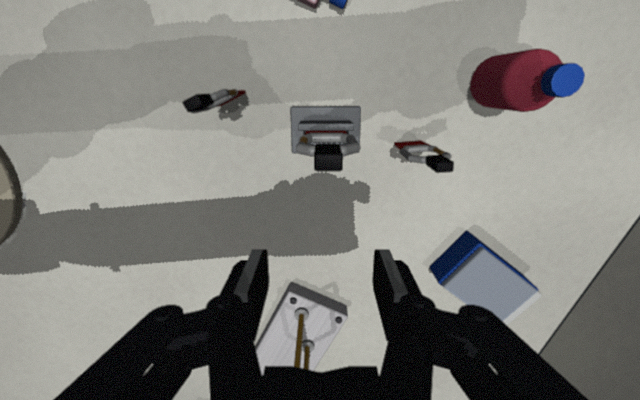

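View pics/c5.png

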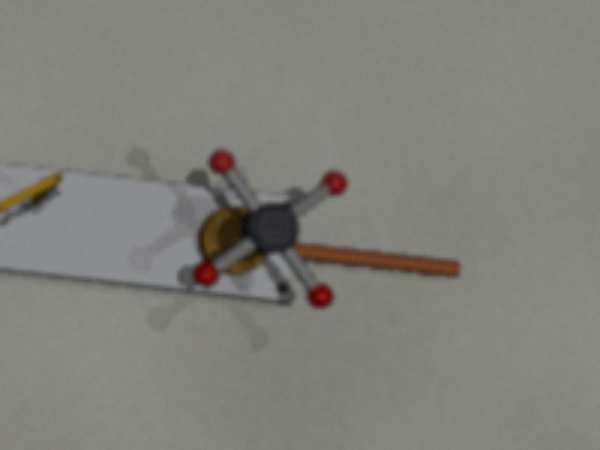

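```bash
sed -i 's/^    im,d=get_image(n); cv2/    M=camera_model(n); im,d=get_image(n); cv2/; s/camera_model(n).items()})/M.items()})/' h.py; python3 - <<'E'
from h import *
plan([(.486,.2445,.20,.352,2),(.486,.2445,.17,.352,1)])
E
```

```text
0 [[0.003,0.028,0.015,-0.007],[0.003,0.027,0.015,-0.007],[0.0,0.03,0.0,0.0]]
end [0.4859 0.2444 0.1701] 0.352
```

Call:
servo_tool(
  increments=[
    [0.003, 0.028, 0.015, -0.005],
    [0.003, 0.027, 0.015, -0.005],
    [0, 0.03, 0, 0],
    [0, 0, 0, 0],
  ],
)

```text
time: 13.08
tcp_pos: [0.4846, 0.2436, 0.1686]
tcp_rot: [-0.696, 0.697, 0.121, -0.123]
contact_force: [-1.0, -0.3, -0.0]
finger_gap: 0.0513
```

```bash
python3 - <<'E'
from h import *
s=sense();print(s['tcp_pos'].round(4),yaw(),s['finger_gap'])
im,d=snap('wrist','wr11')
rr,cc=np.mgrid[0:400,0:640]; W=w('wr11',rr.ravel(),cc.ravel()).reshape(400,640,3)
dist=np.hypot(W[...,0]-.488,W[...,1]-.2414)
m=(dist<.02)&(W[...,2]>.19)&(W[...,2]<.204);P=W[m]
if len(P): print(len(P),cv2.minAreaRect((P[:,:2]*1000).astype(np.float32)),P[:,2].mean())
print(w('wr11',[251,255,251,255],[258,262,382,378]))
E
```

```text
[0.4846 0.2436 0.1686] 0.34744624912144717 0.05128716884099939
1117 ((485.9964904785156, 246.4752197265625), (21.70205307006836, 14.501296997070312), 20.158906936645508) 0.19595064486667618
[[0.45510049 0.24480906 0.21691537]
 [0.45743945 0.24568698 0.22068501]
 [0.50915859 0.2640336  0.21618467]
 [0.50680301 0.26322341 0.22000228]]
```

View pics/wr11.png

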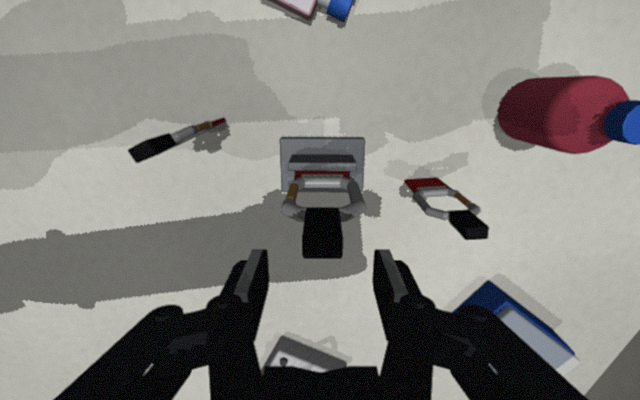

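Call:
servo_tool(
  increments=[
    [0.002, 0.02, 0.002, 0],
    [0, 0.02, 0, 0],
    [0, 0.013, 0, 0],
    [0, 0, 0, 0],
  ],
)

```text
time: 13.62
tcp_pos: [0.4867, 0.2482, 0.1172]
tcp_rot: [-0.696, 0.696, 0.123, -0.123]
contact_force: [0.3, 0.8, 0.5]
finger_gap: 0.0512
```

Call:
servo_tool(
  increments=[
    [0, 0, 0, 0],
    [0, 0, 0, 0],
    [0, 0, 0, 0],
    [0, 0, 0, 0],
  ],
  hand=0,
)

```text
time: 14.12
tcp_pos: [0.4863, 0.2487, 0.118]
tcp_rot: [0.696, -0.696, -0.123, 0.123]
contact_force: [-2.7, -1.7, 7.1]
finger_gap: 0.021
```

```bash
python3 - <<'E'
from h import *
s=sense();print(s['tcp_pos'].round(4),yaw(),s['finger_gap'],s['contact_force'].round(1),s['wrist_torque'].round(2))
im,d=snap('wrist','wr12')
E
```

```text
[0.4863 0.2487 0.118 ] 0.35004045645123205 0.021024426830169054 [-2.7 -1.7  7.1] [-0.49  1.08  0.  ]
```

View pics/wr12.png

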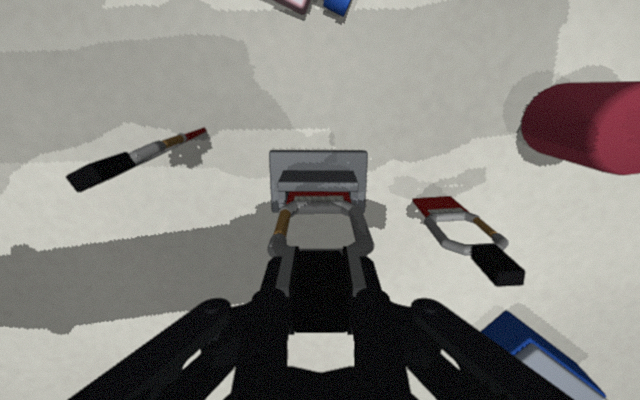

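Call:
servo_tool(
  increments=[
    [0, -0.01, 0, 0],
    [0, -0.02, 0, 0],
    [0, -0.025, 0, 0],
    [0, -0.025, 0, 0],
    [0, -0.03, 0, 0],
    [0, 0, 0, 0],
    [0, 0, 0, 0],
  ],
)

```text
time: 15.05
tcp_pos: [0.4863, 0.2486, 0.2263]
tcp_rot: [-0.696, 0.696, 0.123, -0.123]
contact_force: [-0.2, 0.1, -1.8]
finger_gap: 0.0211
```

```bash
python3 - <<'E'
from h import *
s=sense();print(s['tcp_pos'].round(4),yaw(),s['finger_gap'],s['contact_force'].round(1),s['wrist_torque'].round(2))
im,d=snap('wrist','wr13');im,d=snap('scene','sc2')
a=cv2.imread('pics/sc2.png')[80:260,280:480];cv2.imwrite('pics/c6.png',cv2.resize(a,(660,594),interpolation=3))
E
```

```text
[0.4863 0.2486 0.2263] 0.35012006918169025 0.021106199460940427 [-0.2  0.1 -1.8] [ 0.05  0.04 -0.01]
```

View pics/wr13.png

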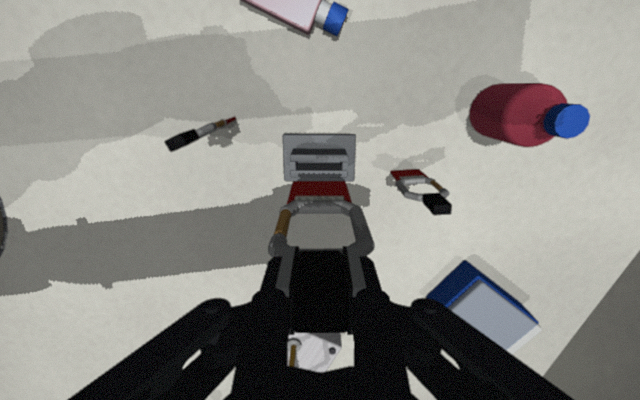

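View pics/c6.png

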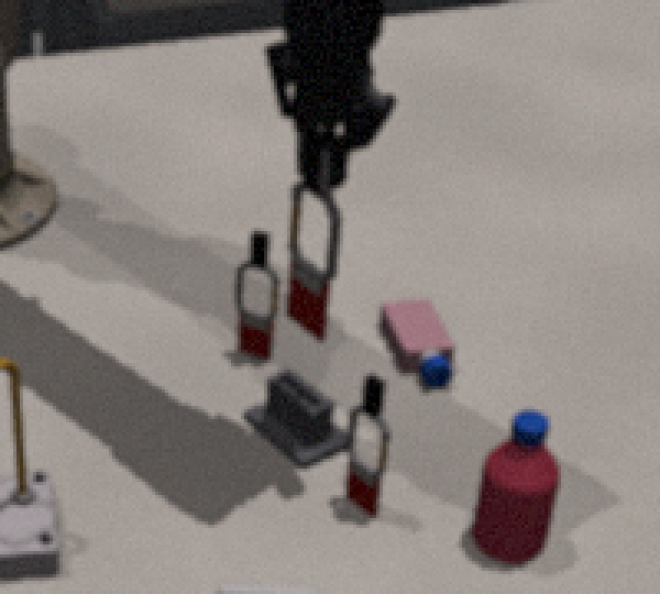

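```bash
python3 - <<'E'
from h import *
p=sense()['tcp_pos'];R=Rt()
D=np.load('/tmp/wr13.npz')
for r,cols in((220,range(272,376,3)),(235,range(270,376,3)),(192,range(286,354,6))):
    for c in cols:
        q=w('wr13',r,c)[0]
        if q[2]>.1: print(r,c,(R.T@(q-p)).round(4),q[2].round(3))
E
```

```text
220 278 [-0.0259  0.0126  0.0005] 0.213
220 281 [-0.0236  0.0101  0.0015] 0.216
220 284 [-0.0217  0.0108  0.0012] 0.215
220 287 [-0.02    0.0125  0.0005] 0.213
220 353 [ 0.0232  0.0136 -0.    ] 0.212
220 356 [0.0245 0.0085 0.0021] 0.217
220 359 [0.0263 0.0077 0.0025] 0.218
220 362 [0.0282 0.0072 0.0027] 0.218
220 365 [0.0308 0.0117 0.0008] 0.214
235 273 [-0.0256 -0.0128  0.0019] 0.239
235 276 [-0.0237 -0.0137  0.0023] 0.239
235 279 [-0.0219 -0.0143  0.0026] 0.24
235 282 [-0.0205 -0.0124  0.0017] 0.238
235 285 [-0.0194 -0.0068 -0.001 ] 0.232
235 354 [ 0.0221 -0.004  -0.0024] 0.23
235 357 [ 0.0232 -0.0099  0.0004] 0.236
235 360 [ 0.0246 -0.0126  0.0017] 0.238
235 363 [ 0.0262 -0.0136  0.0022] 0.239
235 366 [ 0.0277 -0.0147  0.0027] 0.24
235 369 [ 0.0295 -0.0141  0.0024] 0.24
192 292 [-0.0214  0.0716  0.0004] 0.154
192 298 [-0.0164  0.0701  0.0009] 0.156
192 304 [-0.0116  0.072   0.0002] 0.154
192 310 [-0.0066  0.0705  0.0007] 0.155
192 316 [-0.0016  0.0707  0.0007] 0.155
192 322 [0.0033 0.0707 0.0007] 0.155
192 328 [0.0082 0.0707 0.0007] 0.155
192 334 [0.0132 0.0712 0.0005] 0.154
192 340 [0.0181 0.0716 0.0004] 0.154
192 346 [0.023  0.0705 0.0007] 0.155
```

```bash
python3 - <<'E'
from h import *
def bar(f,box,zr=(.17,.185)):
    D=np.load('/tmp/%s.npz'%f);im=D['im'];hsv=cv2.cvtColor(im,cv2.COLOR_RGB2HSV)
    rr,cc=np.mgrid[0:400,0:640]; W=w(f,rr.ravel(),cc.ravel()).reshape(400,640,3)
    m=(hsv[...,0]>12)&(hsv[...,0]<32)&(hsv[...,1]>90)&(cc>box[0])&(cc<box[1])&(rr>box[2])&(rr<box[3])&(W[...,2]>zr[0])&(W[...,2]<zr[1])
    P=W[m]; 
    k=np.argwhere(m); Q=w(f,k[:,0],k[:,1],z=.1775)
    for A in(P,Q): 
        v=np.linalg.svd(A[:,:2]-A[:,:2].mean(0),full_matrices=False)[2][0]
        u=(A[:,:2]-A[:,:2].mean(0))@v
        print(f,len(A),A.mean(0).round(4),(A[:,:2].mean(0)+v*(u.max()+u.min())/2).round(4),np.ptp(u).round(4),np.degrees(np.arctan2(v[1],v[0])).round(1))
bar('top0',(330,400,180,230));bar('top2',(330,400,180,230));bar('scene0',(255,300,180,220));bar('sc2',(255,300,180,220));bar('wr10',(280,330,300,372))
plan([(.50,.23,.30,.36),(.60,.03,.30,.473),(.610,-.021,.28,.473)])
E
```

```text
top0 63 [ 0.5559 -0.0457  0.1786] [ 0.5563 -0.0463] 0.0615 116.8
top0 63 [ 0.5561 -0.0458  0.1775] [ 0.5558 -0.0452] 0.0609 116.9
top2 63 [ 0.5557 -0.0451  0.1784] [ 0.5559 -0.0455] 0.0616 117.0
top2 63 [ 0.5558 -0.0452  0.1775] [ 0.5555 -0.0447] 0.062 117.1
scene0 57 [ 0.5595 -0.0489  0.1772] [ 0.5595 -0.0489] 0.0562 -64.4
scene0 57 [ 0.5598 -0.0489  0.1775] [ 0.5609 -0.0509] 0.0572 -62.3
sc2 62 [ 0.5597 -0.0486  0.1775] [ 0.5603 -0.0497] 0.0617 -63.7
sc2 62 [ 0.5598 -0.0486  0.1775] [ 0.5614 -0.0515] 0.0644 -60.4Traceback (most recent call last):
  File "<stdin>", line 12, in <module>
  File "<stdin>", line 7, in bar
  File "h.py", line 8, in w
    p=cv2.undistortPoints(np.stack([c,r],-1).reshape(-1,1,2),K,np.array([k,0,0,0,0.]) )[:,0]
      ~~~~~~~~~~~~~~~~~~~^^^^^^^^^^^^^^^^^^^^^^^^^^^^^^^^^^^^^^^^^^^^^^^^^^^^^^^^^^^^^^
cv2.error: OpenCV(4.12.0) /io/opencv/modules/calib3d/src/undistort.dispatch.cpp:347: error: (-215:Assertion failed) CV_IS_MAT(_src) && CV_IS_MAT(_dst) && (_src->rows == 1 || _src->cols == 1) && (_dst->rows == 1 || _dst->cols == 1) && _src->cols + _src->rows - 1 == _dst->rows + _dst->cols - 1 && (CV_MAT_TYPE(_src->type) == CV_32FC2 || CV_MAT_TYPE(_src->type) == CV_64FC2) && (CV_MAT_TYPE(_dst->type) == CV_32FC2 || CV_MAT_TYPE(_dst->type) == CV_64FC2) in function 'cvUndistortPointsInternal'
```

```bash
python3 - <<'E'
from h import *
b=np.array([.5575,-.0465]);y=.475;bx=np.array([np.cos(y),np.sin(y)]);by=np.array([-bx[1],bx[0]])
t=b+bx*.062+by*.002; print(t)
plan([(.50,.23,.30,.36),(.62,.05,.30,.475),(*t,.28,.475),(*t,.20,.475)])
E
```

```text
[ 0.61172147 -0.01636643]
0 [[0.003,-0.037,-0.011,-0.005],[0.004,-0.037,-0.011,-0.005],[0.012,0.0,-0.053,-0.029],[0.011,0.0,-0.053,-0.028],[0.009,0.0,-0.053,-0.029],[0.008,0.0,-0.054,-0.029],[-0.019,0.01,-0.027,0.0],[-0.019,0.01,-0.028,0.0],[0.0,0.04,0.0,0.0],[0.0,0.04,0.0,0.0]]
end [ 0.6118 -0.0163  0.1997] 0.4751
```

Call:
servo_tool(
  increments=[
    [0.003, -0.037, -0.011, -0.005],
    [0.004, -0.037, -0.011, -0.005],
    [0.012, 0, -0.053, -0.029],
    [0.011, 0, -0.053, -0.028],
    [0.009, 0, -0.053, -0.029],
    [0.008, 0, -0.054, -0.029],
    [-0.019, 0.01, -0.027, 0],
    [-0.019, 0.01, -0.028, 0],
    [0, 0, 0, 0],
    [0, 0.03, 0, 0],
    [0, 0.03, 0, 0],
    [0, 0, 0, 0],
  ],
)

```text
time: 16.65
tcp_pos: [0.6107, -0.0147, 0.2179]
tcp_rot: [0.688, -0.687, -0.165, 0.169]
contact_force: [0.1, -1.0, -1.8]
finger_gap: 0.0212
```

```bash
cat >> h.py <<'E'
def look(f):
    s=sense();print(s['tcp_pos'].round(4),round(yaw(),4),s['finger_gap'],s['contact_force'].round(1),s['wrist_torque'].round(2))
    snap('wrist','w'+f);snap('scene','s'+f)
    a=cv2.imread('pics/w'+f+'.png'); b=cv2.imread('pics/s'+f+'.png')[130:270,200:340]
    cv2.imwrite('pics/b'+f+'.png',cv2.hconcat([cv2.resize(a,(480,300)),cv2.resize(b,(300,300),interpolation=3)]))
E
python3 - <<'E'
from h import *
look('20')
E
```

```text
[ 0.6107 -0.0147  0.2179] 0.4764 0.021171426426339564 [ 0.1 -1.  -1.8] [ 0.07  0.   -0.01]
```

View pics/b20.png

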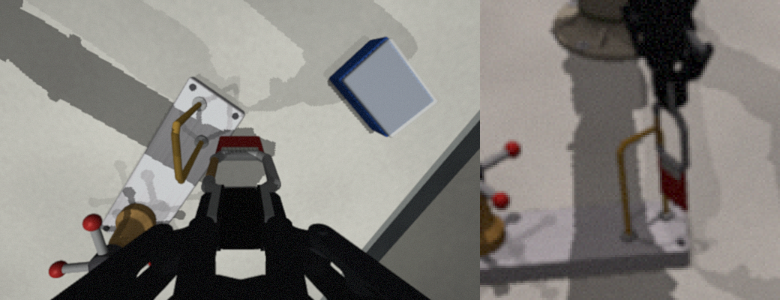

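```bash
cat >> h.py <<'E'
def barrel(f):
    p=sense()['tcp_pos'];R=Rt();D=np.load('/tmp/%s.npz'%f);hsv=cv2.cvtColor(D['im'],cv2.COLOR_RGB2HSV)
    rr,cc=np.mgrid[0:400,0:640]; W=w(f,rr.ravel(),cc.ravel()).reshape(400,640,3)
    m=(hsv[...,0]>12)&(hsv[...,0]<32)&(hsv[...,1]>90)&(abs(W[...,2]-.176)<.007)&(np.hypot(W[...,0]-.557,W[...,1]+.047)<.045)
    P=W[m];v=np.linalg.svd(P-P.mean(0),full_matrices=False)[2][0]; T=(P-p)@R
    print('bar world',len(P),P.mean(0).round(4),'ang',np.degrees(np.arctan2(v[1],v[0])).round(1),'tool mean',T.mean(0).round(4),'min',T.min(0).round(4),'max',T.max(0).round(4),'dir',(v@R).round(3))
E
python3 - <<'E'
from h import *
barrel('w20')
p=sense()['tcp_pos'];R=Rt()
for r in(200,210,220,230,240):
    L=[(c,((w('w20',r,c)[0]-p)@R).round(4).tolist()) for c in range(270,300,2)]
    print(r,[x for x in L if abs(x[1][2])<.012][::2])
E
```

```text
bar world 824 [ 0.556  -0.0406  0.1777] ang -62.1 tool mean [-0.0618  0.0436  0.0035] min [-0.0662  0.0399 -0.0329] max [-0.0585  0.0524  0.0323] dir [ 0.011 -0.051 -0.999]
200 [(288, [-0.0252, 0.0576, 0.0011]), (292, [-0.0219, 0.0548, 0.0021]), (296, [-0.0188, 0.0542, 0.0024])]
210 [(280, [-0.0289, 0.0367, 0.0009]), (284, [-0.0254, 0.0314, 0.003]), (288, [-0.0228, 0.0336, 0.0021]), (292, [-0.0204, 0.037, 0.0009]), (296, [-0.0177, 0.0395, -0.0001])]
220 [(278, [-0.0278, 0.0176, 0.0013]), (282, [-0.0248, 0.0146, 0.0026]), (286, [-0.0223, 0.0153, 0.0023]), (290, [-0.0205, 0.023, -0.0009])]
230 [(276, [-0.027, 0.0013, 0.0016]), (280, [-0.0242, -0.0009, 0.0026]), (284, [-0.022, 0.0004, 0.002]), (288, [-0.0205, 0.0087, -0.0017])]
240 [(272, [-0.0271, -0.0143, 0.0027]), (276, [-0.0245, -0.0167, 0.0039]), (280, [-0.0223, -0.0163, 0.0037]), (284, [-0.0204, -0.014, 0.0025])]
```

Call:
servo_tool(
  increments=[
    [0, 0.019, 0, 0],
    [0, 0.019, 0.002, 0],
    [-0.008, 0, 0, 0],
    [-0.008, 0, 0, 0],
    [-0.004, 0, 0, 0],
    [0, 0, 0, 0],
  ],
)

```text
time: 17.5
tcp_pos: [0.5938, -0.0238, 0.1839]
tcp_rot: [0.687, -0.687, -0.167, 0.166]
contact_force: [-0.8, -0.1, -2.3]
finger_gap: 0.021
```

```bash
python3 - <<'E'
from h import *
look('21');barrel('w21')
E
```

```text
[ 0.5938 -0.0238  0.1839] 0.4745 0.021003029615625363 [-0.8 -0.1 -2.3] [ 0.05 -0.03  0.03]
bar world 1184 [ 0.5568 -0.0396  0.1777] ang -61.5 tool mean [-0.0404  0.0056  0.0026] min [-0.0464  0.0004 -0.0338] max [-0.0196  0.0143  0.0311] dir [ 0.022 -0.06  -0.998]
```

View pics/w21.png

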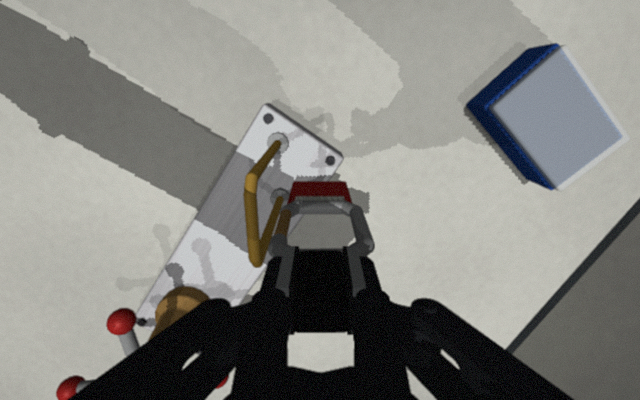

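Call:
servo_tool(
  increments=[
    [0, 0.003, 0, 0],
    [-0.006, 0, 0, 0],
    [-0.006, 0, 0, 0],
    [-0.004, 0, 0, 0],
    [0, 0, 0, 0],
  ],
)

```text
time: 18.23
tcp_pos: [0.5794, -0.0308, 0.1801]
tcp_rot: [0.687, -0.687, -0.167, 0.166]
contact_force: [0.9, -0.7, -4.2]
finger_gap: 0.0212
```

Call:
servo_tool(
  increments=[
    [-0.005, 0, 0, 0],
    [-0.005, 0, 0, 0],
    [0, 0, 0, 0],
  ],
)

```text
time: 18.6
tcp_pos: [0.5703, -0.0355, 0.18]
tcp_rot: [0.687, -0.687, -0.166, 0.166]
contact_force: [2.2, 1.2, -3.9]
finger_gap: 0.0212
```

```bash
python3 - <<'E'
from h import *
look('22');barrel('w22')
E
```

```text
[ 0.5703 -0.0355  0.18  ] 0.4748 0.0212429806311356 [ 2.2  1.2 -3.9] [ 0.28 -0.66 -0.02]
bar world 1035 [ 0.5532 -0.0341  0.1777] ang -57.7 tool mean [-0.0148  0.0021  0.009 ] min [-0.0202 -0.0031 -0.0147] max [-0.0028  0.0108  0.0313] dir [ 0.088 -0.136 -0.987]
```

View pics/w22.png

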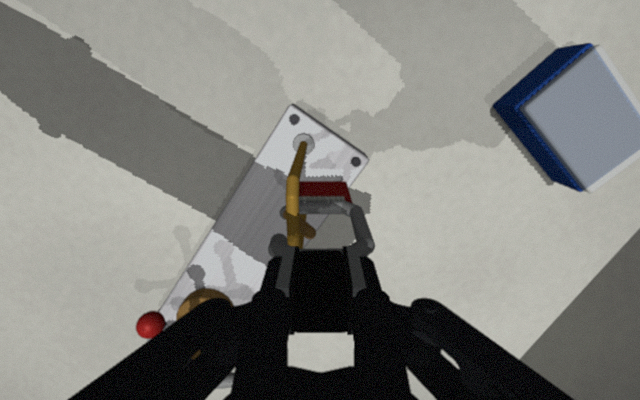

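View pics/b22.png

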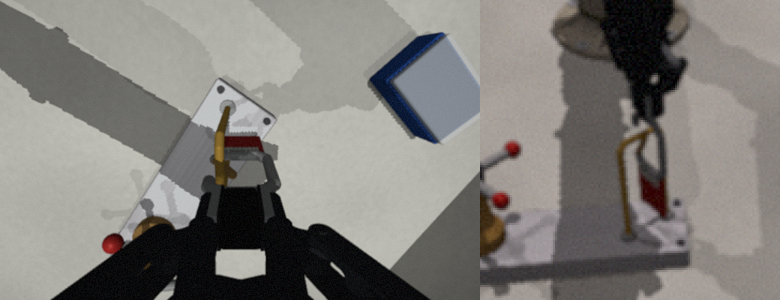

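Call:
servo_tool(
  increments=[
    [-0.004, 0, 0, 0],
    [-0.004, 0, 0, 0],
    [0, 0, 0, 0],
  ],
)

```text
time: 19.08
tcp_pos: [0.5628, -0.0393, 0.1797]
tcp_rot: [0.687, -0.687, -0.166, 0.167]
contact_force: [1.5, 1.0, -4.4]
finger_gap: 0.0213
```

Call:
servo_tool(
  increments=[
    [0, 0.005, 0, 0],
    [0, 0.005, 0, 0],
    [0, 0.005, 0, 0],
  ],
)

```text
time: 19.45
tcp_pos: [0.5628, -0.0393, 0.164]
tcp_rot: [-0.687, 0.687, 0.166, -0.167]
contact_force: [-1.6, 0.0, -2.4]
finger_gap: 0.021
```

```bash
python3 - <<'E'
from h import *
look('23');barrel('w23')
E
```

```text
[ 0.5628 -0.0393  0.164 ] 0.4748 0.021018450001936296 [-1.6  0.  -2.4] [ 0.02  0.05 -0.03]
bar world 901 [ 0.5495 -0.0308  0.1771] ang -65.6 tool mean [-0.0077 -0.0133  0.0136] min [-0.0255 -0.0174 -0.006 ] max [-0.0036 -0.0052  0.0314] dir [-0.049 -0.164 -0.985]
```

View pics/w23.png

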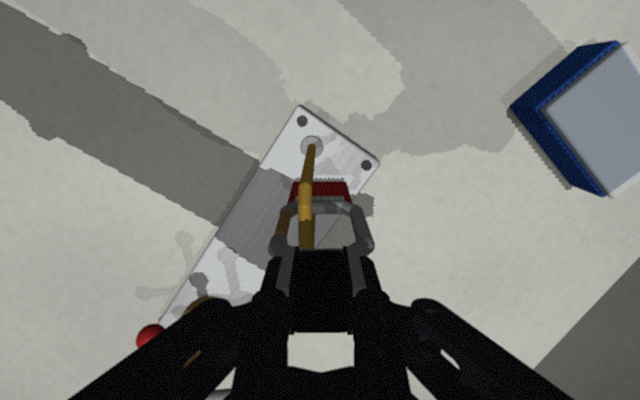

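Call:
servo_tool(
  increments=[
    [-0.005, 0.003, 0, 0],
    [-0.004, 0.002, 0, 0],
    [0, 0.002, 0, 0],
    [0, 0, 0, 0],
  ],
)

```text
time: 20.05
tcp_pos: [0.5554, -0.0431, 0.1578]
tcp_rot: [0.687, -0.687, -0.166, 0.166]
contact_force: [0.3, -0.1, -1.8]
finger_gap: 0.0214
```

Call:
servo_tool(
  increments=[
    [0, 0.002, 0, 0],
    [0, 0, 0, 0],
  ],
)

```text
time: 20.3
tcp_pos: [0.5555, -0.043, 0.1557]
tcp_rot: [-0.687, 0.687, 0.166, -0.167]
contact_force: [0.1, 0.2, -1.8]
finger_gap: 0.0212
```

Call:
servo_tool(
  increments=[
    [0, 0.001, 0, 0],
    [0, 0, 0, 0],
  ],
)

```text
time: 20.55
tcp_pos: [0.5555, -0.0431, 0.1548]
tcp_rot: [-0.687, 0.687, 0.166, -0.166]
contact_force: [0.2, -0.2, -1.4]
finger_gap: 0.0212
```

Call:
servo_tool(
  increments=[
    [0, 0.001, 0, 0],
    [0, 0, 0, 0],
  ],
)

```text
time: 20.8
tcp_pos: [0.5555, -0.0431, 0.1539]
tcp_rot: [-0.687, 0.687, 0.166, -0.166]
contact_force: [0.2, -0.1, -1.3]
finger_gap: 0.0211
```

Call:
servo_tool(
  increments=[
    [0, 0.001, 0, 0],
    [0, 0, 0, 0],
  ],
)

```text
time: 21.05
tcp_pos: [0.5557, -0.0431, 0.1534]
tcp_rot: [0.687, -0.687, -0.167, 0.166]
contact_force: [-2.3, 0.5, 3.2]
finger_gap: 0.0212
```

```bash
python3 - <<'E'
from h import *
look('24');barrel('w24')
E
```

```text
[ 0.5557 -0.0431  0.1534] 0.475 0.02116196850206159 [-2.3  0.5  3.2] [ 0.04  0.39 -0.06]
bar world 819 [ 0.5482 -0.0277  0.1771] ang -62.8 tool mean [ 0.0005 -0.0237  0.0171] min [-0.0032 -0.028  -0.0003] max [ 0.0043 -0.0157  0.0319] dir [ 0.001 -0.272 -0.962]
```

View pics/w24.png

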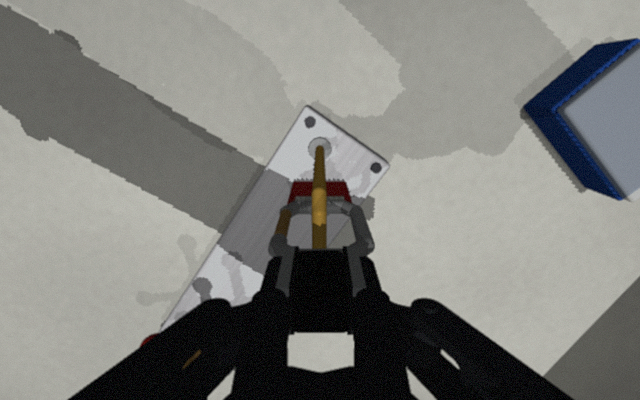

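View pics/b24.png

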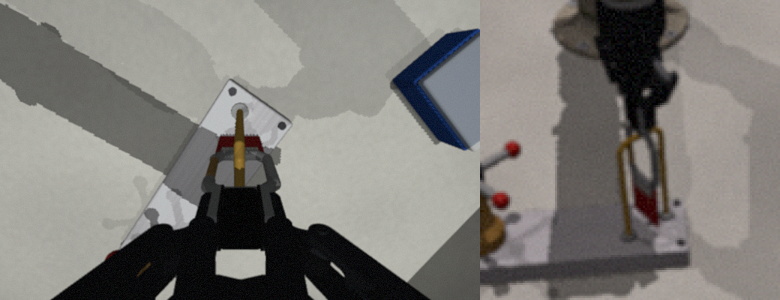

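Call:
servo_tool(
  increments=[
    [0, -0.001, 0, 0],
    [0, 0, 0, 0],
  ],
)

```text
time: 21.4
tcp_pos: [0.5555, -0.0431, 0.1536]
tcp_rot: [-0.687, 0.687, 0.166, -0.166]
contact_force: [-0.1, 0.0, -0.3]
finger_gap: 0.0216
```

Call:
servo_tool(
  increments=[
    [0, 0, 0, 0],
    [0, 0, 0, 0],
    [0, 0, 0, 0],
    [0, 0, 0, 0],
  ],
  hand=0.8,
)

```text
time: 21.9
tcp_pos: [0.5555, -0.0431, 0.1539]
tcp_rot: [-0.687, 0.687, 0.166, -0.166]
contact_force: [0.2, 0.2, 0.1]
finger_gap: 0.0681
```

```bash
python3 - <<'E'
from h import *
look('25')
E
```

```text
[ 0.5555 -0.0431  0.1539] 0.475 0.06814769698962854 [0.2 0.2 0.1] [-0.01 -0.03 -0.03]
```

View pics/b25.png

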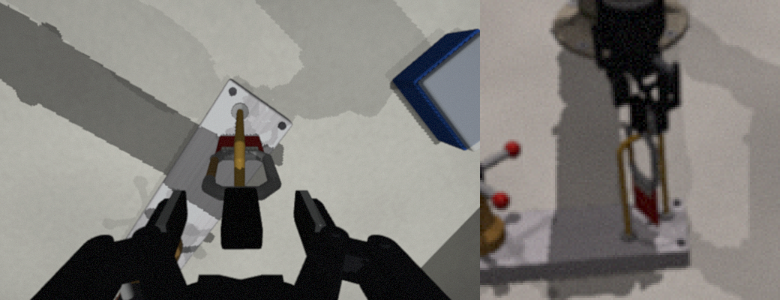

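Released; the tag hangs upright from the bar. I'll retreat straight up and check that it is quiet.

Call:
servo_tool(
  increments=[
    [0, -0.015, 0, 0],
    [0, -0.025, 0, 0],
    [0, -0.04, 0, 0],
    [0, -0.04, 0, 0],
    [0, -0.03, -0.02, 0],
    [0, 0, -0.05, 0],
    [0, 0, -0.05, 0],
    [0, 0, 0, 0],
    [0, 0, 0, 0],
    [0, 0, 0, 0],
    [0, 0, 0, 0],
  ],
)

```text
time: 23.38
tcp_pos: [0.6104, -0.1485, 0.3045]
tcp_rot: [0.687, -0.687, -0.167, 0.167]
contact_force: [-0.1, 0.3, 0.7]
finger_gap: 0.0683
```

```bash
python3 - <<'E'
from h import *
look('26'); snap('top','top3')
a=cv2.imread('pics/w26.png');b=cv2.imread('pics/s26.png')[150:270,160:320]
cv2.imwrite('pics/c26.png',cv2.resize(b,(800,600),interpolation=3))
E
```

```text
[ 0.6104 -0.1485  0.3045] 0.477 0.06831606718126812 [-0.1  0.3  0.7] [-0.02  0.05  0.01]
```

View pics/w26.png

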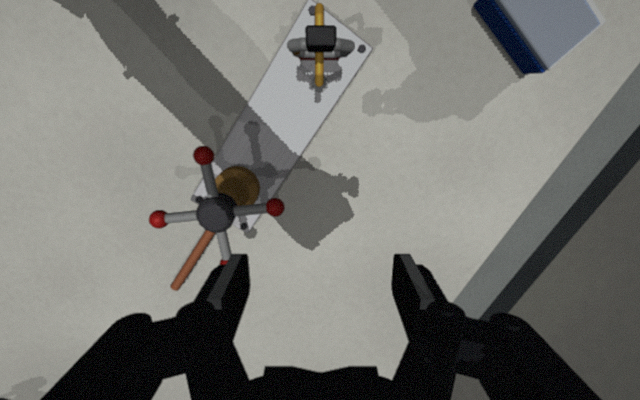

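View pics/c26.png

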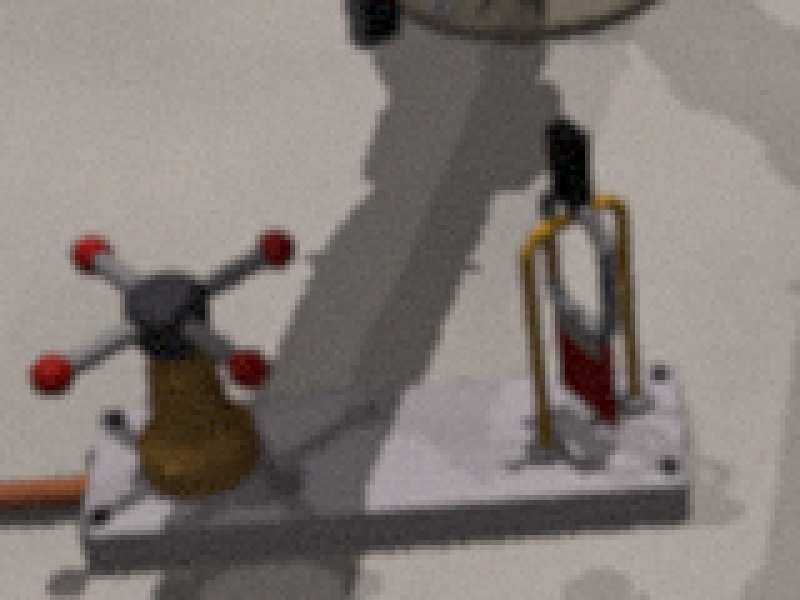

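View pics/top3.png

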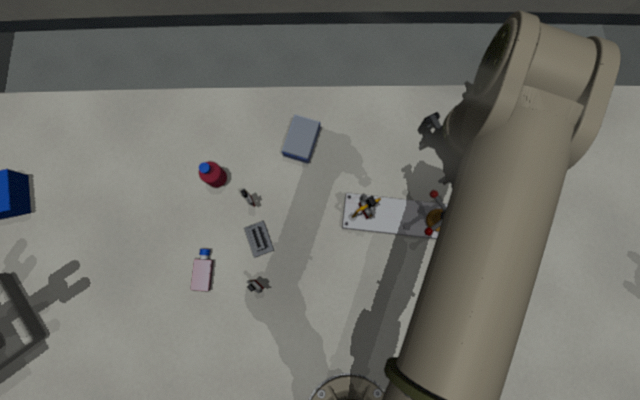

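The wrist view shows the tag at (321,45) hanging level on the bar, and the star clear at (215,212). In the top view the bottle, flask and tip box are where they were. One more check: the star angle, whether the tag is still moving, and whether the gate is shut.

Call:
servo_tool(
  increments=[
    [0, 0, 0, 0],
    [0, 0, 0, 0],
    [0, 0, 0, 0],
    [0, 0, 0, 0],
  ],
)

```text
time: 24.02
tcp_pos: [0.6104, -0.1499, 0.3038]
tcp_rot: [-0.687, 0.687, 0.166, -0.166]
contact_force: [0.5, -0.3, 0.3]
finger_gap: 0.0679
```

```bash
python3 - <<'E'
from h import *
star('w27')
a=np.load('/tmp/w26.npz')['im'][0:110,270:370].astype(int);b=np.load('/tmp/w27.npz')['im'][0:110,270:370].astype(int)
print('diff',abs(a-b).mean(), abs(a-b).max())
rr,cc=np.mgrid[0:400,0:640]; W=w('w27',rr.ravel(),cc.ravel()).reshape(400,640,3)
m=(rr<110)&(cc>270)&(cc<370)&(W[...,2]>.205)&(W[...,2]<.25);P=W[m];print('tab',len(P),P.mean(0).round(4),P[:,2].max())
cv2.imwrite('pics/c27.png',cv2.resize(cv2.imread('pics/w27.png')[0:110,260:380],(720,660)[0:2] and (600,550),interpolation=3))
E
```

```text
[ 0.6104 -0.1499  0.3038] 0.475 [ 0.5 -0.3  0.3] [-0.03 -0.02 -0.  ]
[201. 156.] 104 [ 0.4917 -0.1991  0.138 ] 122.7 0.0691
[158. 219.] 194 [ 0.4733 -0.2913  0.138 ] -148.5 0.0653
diff 7.760939393939394 144
tab 775 [ 0.5587 -0.0453  0.2301] 0.23524093390130252
```

View pics/c27.png

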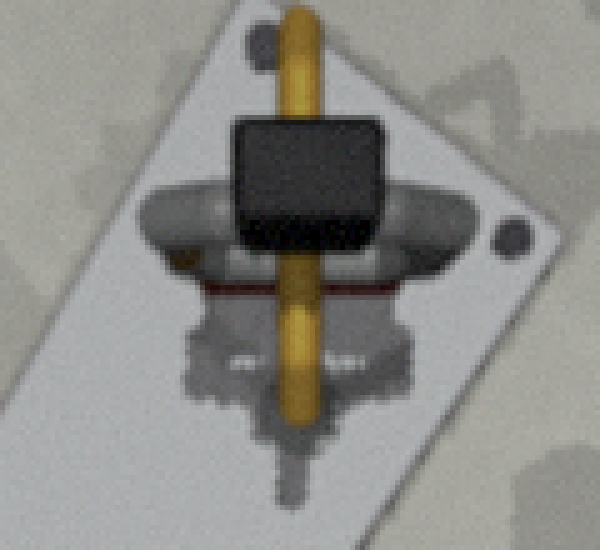

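```bash
python3 -c "
from bench import *
print(sign_off())"
```

```text
the job is handed in; nothing more can be done
None
```

The valve is shut against its stop, and the large tag from the grey rack hangs from the yellow loop. I handed the job in at about 24 s of the 64 s allowed; no verdict is reported.

- **Valve:** I turned the handle clockwise until it stopped moving and the push force rose from about 7 N to about 43 N. The spokes then stood at about 34° and 124°, which matches the stop at 4.0 rad if zero lies along the manifold's x. The handle was still there at the last look.
- **Clipping:** The bar pushed the gate in, and the gate sprang shut as I lowered the hook, with the side force gone. I released the tag with almost no load on the gripper. In the last picture it hangs level on the bar with the gate under the nose.
- **Bystanders:** The bottle, flask and tip box look unmoved from above.

These points failed or disagreed:

- **First push missed:** It passed over the spokes, because the real fingertip is about 45 mm above the reported TCP. I corrected for this from the depth images and pushed again.
- **Force at the stop:** The 43 N peak was the fingertip on the spoke. It is over the 40 N limit if that limit also covers the fingers, which the rules don't clearly say.
- **Early wrist positions:** These were about 6 mm off because I read the camera pose after the picture, with the arm perhaps still settling. I measured again at rest before gripping.
- **Stillness check:** My last check that the tag was not moving was inconclusive. The camera had drifted about 1.5 mm between the two pictures, and I saw no swinging in them.

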